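Park the slack-sprung desk lamp with its arm upright

ROBOT

A 7-joint arm with a two-finger parallel gripper is mounted at the origin on the work surface. World frame = base frame: x ahead of the robot, y to its left, z up, the work surface at z = 0. Lengths are in m, angles in rad, forces in N, time in s.
With the tool pointing down it reaches from about 0.4 to 0.875 m from the base axis. Payload 19.3 kg.
Tool frame: the origin (TCP) lies on the centre line of the jaws, within the pads' length; the fingertips stand 14 mm ahead of it and the grasp point (between the pads) lies 5 mm behind it; z points along the fingers, y is the line along which they close (so a half turn about z gives the same grasp; the last joint's range is limited). The gripper opens to 85 mm and grips with 20 to 120 N. Pads are 22 mm wide; open, the fingers measure 114 mm over their backs; the gripper's body (76 mm by 85 mm) begins 54 mm behind the grasp point. The pads swing forward as they close: fully open they stand 13 mm farther back than shut.
Start: joints at [-1.366, 0.521, -0.036, 1.599, 0.021, 1.021, -0.113], TCP at [0.17, 0.602, 0.245] pointing down, gripper open.
Joint ranges: [-2.91, 2.91], [-0.3, 2.13], [-1.5, 1.42], [0.17, 2.43], [-1.26, 4.41], [0.16, 1.93], [-2.52, 2.52]. Speed limits (rad/s): [1.89, 1.89, 2.39, 2.39, 3.01, 3.01, 3.01].

INTERFACE

Orientations are given as [roll, pitch, yaw] about the fixed x, y, z axes, in that order (R = Rz(yaw) Ry(pitch) Rx(roll)).
In Python, from workcell import bot, grab_frame, regions_of gives the robot as it stands. The module is installed in compiled form; this text tells all that it offers.
- The arm moves only by the tool play_rows, never from a script. Its argument "plan" is a list of rows, each a list of 3 entries, a list of its own where there are three numbers: the shift along the tool's x, y, z in units of 2.5 cm (1.0 is 2.5 cm), then the turn, a rotation vector about the tool's x, y, z in units of 0.15 rad (1.0 is 0.15 rad), then the closure, from -1 (fully open) to 1 (shut). In form: [[[tx, ty, tz], [rx, ry, rz], jaw], ...]. A call has 1 to 20 rows; each row shifts and turns the commanded pose from where the row before left it, along the tool's axes as they then stand; what a row does not reach is not made up. A row lasts 1/8 s, in which the tool goes at most 62.5 mm and 10.7 degrees, less where a joint would pass 70% of its speed; a pose out of reach is approached as far as the arm can. A call with a number of a shift or a turn outside -1 to 1 is refused whole. A call with a gripper value outside its range is refused whole. The fingers move at their own pace and stop on an object; "newtons" is the grip in N (left out, the last holds). Time passes only in rows, so rows that do not move let the fingers close. It gives the time, the measured TCP pose, the force, the opening and the grip force at its end, in the units of the state.
- bot.observe(): the state, without advancing time (a new reading comes with each control period).
- grab_frame(name): name is "side" or "top" or "wrist"; returns a dict with "pixels" (400x640x3 uint8, red, green, blue), "depth" (400x640 float32, m along the optical axis (not along the pixel's ray), 0 where there is no reading), "camera_matrix" (3x3 intrinsics, pixels), "R" (3x3) and "t" (3): a world point X has camera coordinates R X + t. Camera axes: x right, y down, z forward; pixel columns grow to the right and rows downward; lengths in m; the calibration is good to about 2 mm. The wrist camera is an equidistant fisheye: a pixel r from the principal point sees the ray r / f radians off the axis. A picture is of the moment at which its call begins.
- bot.job_done(): hands the job in; it is judged then, once.
Trained networks look in the newest picture that a camera, given by its name, has taken for a name from the list of things; names that differ only in an ending like _2 or _b are one class to them, and where a whole thing is asked for, a point or a joint stands for the part that bears it (a point fixed in the world has none). Each returns a list of dicts, best first, with "p" (0 to 1); they miss things now and then, are a little off and sometimes report something else, mostly with a low value. They report only what shows in the picture. A call takes as long as a camera call. They do not tell look-alikes from the thing itself.
- regions_of(thing, camera): "mask" (400x640 bool, what is visible of it) and "box" ([left, top, right, bottom] in pixels, round what is visible of it).
The state is a dict: "clock": time; "qpos": joint angles; "qd": joint speeds; "joint_efforts": joint torques, N m; "position": TCP position; "tool_rot": TCP orientation; "force": force on the tool from outside, world axes, zero at the start; "moment": the same for the moment, N m; "grip_width": finger opening in m; "finger_force": force on a finger pad.
Only numpy, scipy, OpenCV 4.12 (cv2) and the standard library are available. Lean on these libraries where they do the work, as an engineer would, in place of code of your own. Each camera call takes 0.05 s, during which the arm holds its last target. There are 200 camera calls.

TASK

The balance spring of the desk lamp has gone slack, so its hot arm has flopped over onto a stop: lift the lamp by the black switch housing on its foot, without touching the arm or shade, bring the arm up by moving and tilting the foot, and balance it standing straight up from the foot, clear of both stops, steady in the air for five seconds. Then carry the lamp to the parking rest with its arm still up and never swinging hard, pass the arm between the two prongs of the fork without banging them, and gently stand the foot flat on the desk with the arm in the fork, lamp facing straight into the rest. Let go and leave the harmonica, tuner, scraper and lifter where they are.

Things in the scene. Friction and masses are not known exactly. Their poses are not given: they have to be found in the camera images.
- lamp: Loose lamp's grey foot with all fixed to it, 0.63 kg (varies by a quarter). Origin on the foot's underside under the middle of the housing; +x runs along the foot from housing to arm pivot, y left, z up. Foot slab: x -115 to 185, y -55 to 55, 8 mm thick. A low transformer block lies behind the housing (x -110 to -60, y -35 to 35, top z 38 mm). Pivot bracket at x 145, top z 80 mm.
- lamp_grip (a point): Where to hold the lamp: middle of the black upright switch housing, (0, 0, 42) mm in the lamp's frame. The housing spans x -35 to 35, y -18 to 18 mm (36 mm to grip across), top at z 60 mm. The whole lamp, 0.83 kg, has its centre of mass about 30 mm ahead (+x) of here, so it is nose-heavy: grip with about 50 N.
- lamp_pivot (a point): The arm's pivot on the foot, (145, 0, 65) mm in the lamp's frame; its axis runs along the lamp's x. Parked, this point is below the middle of the fork.
- lamp_joint (a joint): Angle of the lamp arm from square to the foot: 0 = straight up; a turn about the lamp's +x axis, so + leans the top to the lamp's right (-y). Rubber stops at -0.30 and 0.30 rad; it starts lying on the left one (-0.30). A slack spring pulls it towards 0 with 0.353 N m/rad; damping 0.004 N m s/rad, hardly any dry friction. Rolling the foot about its x axis drags the spring's zero along.
- lamp_boom: Arm and shade, one rigid piece swinging at lamp_joint, hot, not to be touched by the robot. Origin on the pivot, z along its 12 mm steel tube. Conical grey shade, 88 mm across, with frosted bulb, 183 to 280 mm above the pivot, 50 mm behind to 70 mm ahead of the tube. 0.19 kg (-4 to +3 %), inertia about the pivot axis 0.0091 kg m2.
- lamp_mass (a point): The arm's centre of mass, 213 mm above the pivot along the arm and 12 mm ahead of the tube's axis. Gravity tips the arm with 0.397 N m per rad of lean from the vertical, a little more than the spring resists, so upright is unstable, with a time constant near 0.45 s. Moving the foot sideways makes the arm lag.
- lamp_neck (a point): Point on the axis of the arm's tube, 135 mm above the pivot: the part that goes between the prongs (200 mm above the desk when the lamp stands there with its arm upright).
- rest: Parking rest fixed to the desk, place and heading vary: base plate, 18 mm post, level two-pronged fork. Origin on the desk under the middle of the fork; +x points into the fork, from its open mouth to the post: bring the lamp in along +x, its own x along the rest's x. Base plate x 80 to 170 mm, 120 wide, 8 high; post at x 110 mm, top at 211 mm.
- rest_fork (a point): Middle of the fork's gap, 200 mm above the rest's origin. Prongs run from x -20 to 100 mm, 191 to 209 mm above the desk, 44 mm between their cork faces; flared tips open to about 80 mm at x -45 mm. Parked, the arm's tube stands here and may lean lightly (about 0.12 rad) on a prong.
- harmonica: Chromed ten-hole harmonica lying on the desk, 102 x 28 x 21 mm; leave alone. Origin at the centre of its underside.
- tuner: Grey plastic electronic tuner lying on the desk, 70 x 105 x 18 mm; leave alone. Origin at the centre of its underside.
- scraper: Stainless reed scraper with rosewood handle lying on the desk, 167 x 18 x 12 mm; leave alone. Origin at its underside near the ferrule.
- lifter: Brass reed lifter like a small spatula lying on the desk, 149 x 22 x 4 mm; leave alone. Origin at its underside near the middle.
Things that resemble listed ones, but are neither listed nor needed, are in the scene too. Of the things shaped like the rest, the dark steel one is meant.

How it is judged:
By the outcome, as a careful person would: the job done as asked, in the order asked, and still so for the second after the job is handed in, with the robot touching nothing.
It also fails if it takes over 72 s, if anything falls off the work surface, if the arm or the gripper's body presses on something with over 40 N, if the wrist force passes 120 N, or if a joint passes its speed limit or range.

## Working session

There is one attempt and no reset: what is moved stays moved. The work goes in short steps, Python scripts to look and compute and a tool call to move; the robot and the scene stay as the last step left them, time stands still between calls to the robot, and variables do not carry over. Pictures are saved under pics/ and viewed, at most 10 in all, crops included, and the job is handed in when it is done.

Besides the shell and the picture viewer there is one more tool, called after ">>>" by a JSON object that holds its "name" and its "arguments", one argument or row to a line. play_rows: Moves the arm, as the interface text tells. Its arguments: {"type":"object","properties":{"plan":{"type":"array"},"newtons":{"type":"number"}},"required":["plan"]}

```bash
mkdir -p pics
cat > h.py <<'E'
import numpy as np,cv2
from workcell import bot,grab_frame,regions_of
def cloud(f,mask=None):
    d=f["depth"];K=f["camera_matrix"];m=d>0
    if mask is not None:m&=mask
    v,u=np.nonzero(m);z=d[v,u]
    P=np.c_[(u-K[0,2])/K[0,0]*z,(v-K[1,2])/K[1,1]*z,z]
    return (P-f["t"])@f["R"],f["pixels"][v,u]
E
python3 - <<'E'
from h import *
print(bot.observe())
for c in ["side","top"]:
    f=grab_frame(c);cv2.imwrite(f"pics/{c}0.png",f["pixels"][:,:,::-1])
    for n in ["lamp","lamp_boom","rest","harmonica","tuner","scraper","lifter"]:
        for r in regions_of(n,c)[:3]:
            P,C=cloud(f,r["mask"])
            if len(P): print(c,n,round(r["p"],2),r["box"],len(P),np.median(P,0).round(3),P.min(0).round(3),P.max(0).round(3),C.mean(0).round())
E
```

```text
{'clock': 0.0, 'qpos': array([-1.36618139,  0.52202108, -0.03631099,  1.59996164,  0.02120204,
        1.02112542, -0.11277959]), 'qd': array([ 0.00150095, -0.00050997,  0.00085773, -0.00138512,  0.00104451,
        0.00129323,  0.00207241]), 'joint_efforts': array([-1.16666477e-03, -9.27116346e+01,  1.97913520e+00, -3.69923508e+01,
        1.77077658e-02,  8.31539801e-03,  2.91839137e-05]), 'position': array([0.16956516, 0.60123832, 0.24473811]), 'tool_rot': array([-3.14046580e+00,  9.05254606e-05,  2.86677419e+00]), 'force': array([-0.77512189,  0.27028538,  1.10552825]), 'moment': array([ 0.07309028, -0.010658  , -0.00509628]), 'finger_force': 0.0, 'grip_width': 0.08554784705489452}
side lamp 0.65 [270.9, 202.8, 437.8, 377.1] 7898 [ 0.564 -0.296  0.019] [ 0.364 -0.401 -0.756] [1.591 0.887 0.327] [111. 107.  98.]
side lamp_boom 0.79 [385.9, 209.1, 443.5, 329.1] 1962 [ 0.639 -0.304  0.29 ] [ 0.606 -0.345 -0.74 ] [1.588 0.887 0.327] [116. 109.  96.]
side lamp_boom 0.63 [274.4, 208.0, 439.5, 374.3] 8146 [ 0.565 -0.295  0.016] [ 0.363 -0.402 -0.756] [1.617 0.887 0.327] [111. 108.  99.]
[... 1676 characters left out ...]
.672 0.    0.029] [144. 134. 126.]
top harmonica 0.16 [414.7, 141.4, 448.1, 189.1] 921 [ 0.654 -0.286  0.302] [ 0.604 -0.411 -0.005] [ 0.777 -0.237  0.329] [92. 87. 77.]
top tuner 0.94 [313.6, 145.1, 345.6, 169.8] 647 [ 0.727 -0.007  0.016] [ 0.684 -0.061 -0.011] [0.775 0.048 0.028] [65. 77. 60.]
top scraper 0.75 [332.7, 214.0, 339.6, 263.2] 216 [ 0.444 -0.013  0.01 ] [ 0.377 -0.027 -0.004] [ 0.541 -0.004  0.021] [102.  80.  68.]
top lifter 0.61 [338.3, 217.5, 346.9, 261.0] 162 [ 0.468 -0.049  0.004] [ 0.38  -0.061 -0.005] [ 0.524 -0.041  0.013] [176. 128.  64.]
top lifter 0.23 [414.9, 140.6, 450.7, 188.3] 878 [ 0.653 -0.284  0.303] [ 0.604 -0.356 -0.007] [ 0.721 -0.236  0.329] [90. 86. 75.]
```

View pics/top0.png

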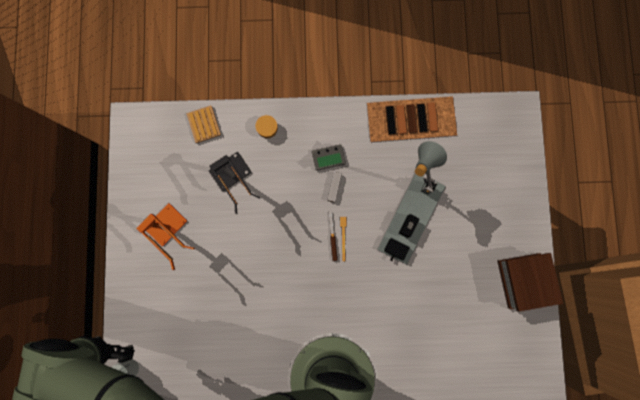

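View pics/side0.png

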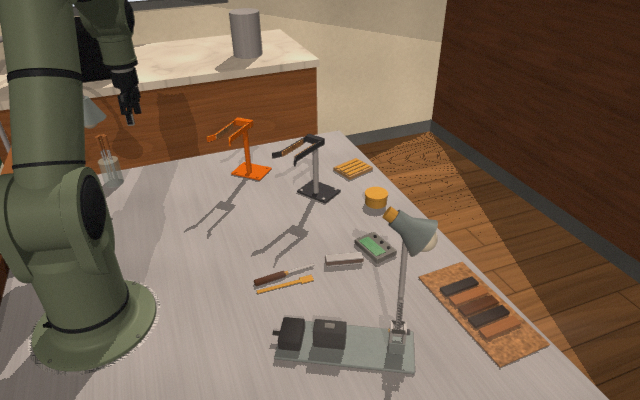

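The top view shows the lamp with its transformer at about (396,250) and shade at about (432,155). The dark rest is at about (230,172), its mouth facing down and right to about (237,210), and the orange look-alike is at (163,225). The side view shows the lamp arm up at about (403,270), leaning left. Next I'll fit the lamp and rest poses.

Run:
```python
from h import *
from scipy.spatial.transform import Rotation as Ro
def rect(P):
    r=cv2.minAreaRect((P[:,:2]*1000).astype(np.float32)); return np.round(r[0],1),np.round(r[1],1),round(r[2],2)
f=grab_frame("top");g=grab_frame("side");w=grab_frame("wrist")
cv2.imwrite("pics/wrist0.png",w["pixels"][:,:,::-1])
o=bot.observe();Rt=Ro.from_euler("xyz",o["tool_rot"]).as_matrix()
print("wristcam in tool",Rt.T@(-w["R"].T@w["t"]-o["position"]),(Rt.T@w["R"].T).round(2).tolist())
for nm,F in(("top",f),("side",g)):
    print(nm,"cam",-F["R"].T@F["t"])
    P,C=cloud(F)
    b=lambda x0,x1,y0,y1,z0,z1:(P[:,0]>x0)&(P[:,0]<x1)&(P[:,1]>y0)&(P[:,1]<y1)&(P[:,2]>z0)&(P[:,2]<z1)
    L=(.33,.76,-.42,-.12)
    q=P[b(*L,.0055,.014)]
    print("slab",len(q),rect(q),"desk z",np.median(P[b(.3,.4,-.1,.0,-.02,.02)][:,2]))
    for z in((.053,.066),(.032,.044)):
        q=P[b(*L,*z)]
        print(z,len(q),rect(q) if len(q)>4 else 0)
    q=P[b(*L,.075,.34)];
    for z0 in np.arange(.075,.34,.03):
        s=q[(q[:,2]>z0)&(q[:,2]<z0+.03)]
        if len(s):print("boom",z0.round(3),len(s),np.median(s,0).round(4))
    R=(.45,.85,.18,.45); 
    q=P[b(*R,.18,.225)];c=C[b(*R,.18,.225)]
    print("fork",len(q),rect(q),np.median(q[:,2]))
    np.save(f"fork_{nm}.npy",q)
    q=P[b(*R,.005,.012)];print("base",len(q),rect(q))
```

```text
wristcam in tool [ 0.08239941  0.00060475 -0.12918099] [[0.0, -0.95, -0.32], [1.0, 0.0, 0.0], [-0.0, -0.32, 0.95]]
top cam [0.39210707 0.02733298 1.56264045]
slab 1973 (array([ 544.5, -270. ]), array([428.4, 299.1]), 0.03) desk z 0.000591208423190019
(0.053, 0.066) 238 (array([ 526.9, -286.5]), array([ 36.7, 164.2]), 60.5)
(0.032, 0.044) 327 (array([ 501.4, -274.8]), array([ 69.2, 259.4]), 59.47)
boom 0.075 74 [ 0.6085 -0.3306  0.0822]
boom 0.105 24 [ 0.6156 -0.3231  0.119 ]
boom 0.135 39 [ 0.6224 -0.3124  0.1456]
boom 0.165 12 [ 0.6266 -0.3011  0.1829]
boom 0.195 10 [ 0.6299 -0.2958  0.213 ]
boom 0.255 76 [ 0.6716 -0.2661  0.2771]
boom 0.285 568 [ 0.6635 -0.285   0.3035]
boom 0.315 119 [ 0.6264 -0.2557  0.3198]
fork 456 (array([567.4, 361.6]), array([165.7, 271.4]), 32.1) 0.2091737151441751
base 1166 (array([650.3, 314.8]), array([399.5, 269.3]), 0.04)
side cam [ 0.23043591 -0.89715523  0.84330927]
slab 3399 (array([ 516.8, -284.7]), array([113.1, 299.3]), 61.27) desk z -1.5288086531396736e-05
(0.053, 0.066) 525 (array([ 544.5, -301.1]), array([ 37.4, 203.3]), 59.74)
(0.032, 0.044) 819 (array([ 506. , -284.1]), array([ 73. , 271.7]), 58.13)
boom 0.075 210 [ 0.613  -0.3388  0.0805]
boom 0.105 77 [ 0.618  -0.3275  0.1195]
boom 0.135 95 [ 0.6227 -0.3177  0.1489]
boom 0.165 84 [ 0.6287 -0.3085  0.1794]
boom 0.195 87 [ 0.6331 -0.3005  0.2094]
boom 0.225 115 [ 0.6389 -0.2947  0.2436]
boom 0.255 402 [ 0.6447 -0.3185  0.2739]
boom 0.285 945 [ 0.6504 -0.2951  0.3031]
boom 0.315 144 [ 0.6258 -0.2624  0.3189]
fork 588 (array([568.5, 357.9]), array([167.6, 272.9]), 31.83) 0.20330379105539648
base 518 (array([671.5, 329.5]), array([265.3, 344.9]), 84.31)
```

View pics/wrist0.png

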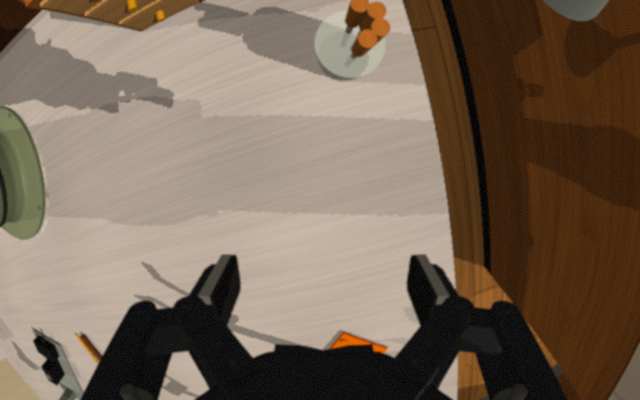

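The wrist camera sits on the tool's +x side at about 82 mm, and the fingers show at about (220,290) and (430,290). I'll grip with tool x opposite to lamp x so that camera stays clear of the hot arm. I'm moving towards the lamp and refining the rest and lamp poses at the same time.

>>> {"name": "play_rows", "arguments": {
  "plan": [
    [[-1, -1, -1], [0, 0, 0], -1],
    [[-1, -1, -1], [0, 0, 0], -1],
    [[-1, -1, -1], [0, 0, 0], -1],
    [[-1, -1, 0], [0, 0, 0], -1],
    [[-1, -1, 0], [0, 0, 0], -1],
    [[-1, -1, 0], [0, 0, 0], -1],
    [[-1, -1, 0], [0, 0, 0], -1],
    [[-1, -1, 0], [0, 0, 0], -1],
    [[-1, -1, 0], [0, 0, 0], -1],
    [[-1, -1, 0], [0, 0, 0], -1],
    [[-1, -1, 0], [0, 0, 0], -1],
    [[-1, -1, 0], [0, 0, 0], -1],
    [[-1, -1, 0], [0, 0, 0], -1],
    [[-1, -1, 0], [0, 0, 0], -1],
    [[-1, -1, 0], [0, 0, 0], -1],
    [[-1, -1, 0], [0, 0, 0], -1],
    [[-1, -1, 0], [0, 0, 0], -1],
    [[-1, -1, 0], [0, 0, 0], -1],
    [[-1, -1, 0], [0, 0, 0], -1],
    [[-1, -1, 0], [0, 0, 0], -1]
  ],
  "newtons": 50
}}

```text
clock: 3.45
position: [0.5157, -0.0164, 0.3204]
tool_rot: [3.141, 0.0, 2.867]
force: [1.2, 1.2, -1.5]
grip_width: 0.0856
finger_force: 0.0
```

Run:
```python
from h import *
o=bot.observe();print(o["clock"],o["position"],o["tool_rot"])
for n in("top","side"):
    f=grab_frame(n);cv2.imwrite(f"pics/{n}1.png",f["pixels"][:,:,::-1])
    r=[r for r in regions_of("rest",n) if f["pixels"][r["mask"]].mean(0)[0]<120 and r["p"]>.4]
    for r in r:
        P,C=cloud(f,cv2.dilate(r["mask"].astype(np.uint8),np.ones((9,9)))>0)
        k=(P[:,2]>.19)&(P[:,2]<.222); q=P[k]
        R=cv2.minAreaRect((q[:,:2]*1000).astype(np.float32))
        print(n,r["box"],len(q),R,np.median(q[:,2]))
        print(np.round(cv2.boxPoints(R)).tolist())
        d=(P[:,2]>.004)&(P[:,2]<.016)&(C.mean(1)<90)
        R=cv2.minAreaRect((P[d][:,:2]*1000).astype(np.float32));print("base",d.sum(),R)
        np.save(f"rest_{n}.npy",q)
    P,C=cloud(f);k=(P[:,0]>.33)&(P[:,0]<.76)&(P[:,1]>-.42)&(P[:,1]<-.12)&(P[:,2]>.0055)&(P[:,2]<.0115)
    u=np.array([.877,-.48]);v=np.array([.48,.877]);q=P[k][:,:2]-[.487,-.2665];a=q@u;b=q@v
    i=(abs(b)<.075)&(a<.22)&(a>-.15);R=cv2.minAreaRect((P[k][i][:,:2]*1000).astype(np.float32));print("slab",i.sum(),R)
```

```text
3.45 [ 0.51566837 -0.01640419  0.32044393] [3.14137802e+00 3.27393165e-04 2.86688260e+00]
top [205.2, 153.1, 252.7, 211.9] 431 ((613.8857421875, 287.92486572265625), (165.04092407226562, 75.86698913574219), 33.33856964111328) 0.20889051715082996
[[524.0, 274.0], [566.0, 211.0], [704.0, 302.0], [662.0, 365.0]]
base 494 ((660.7675170898438, 311.7358093261719), (155.54344177246094, 118.09578704833984), 32.53389358520508)
slab 1324 ((515.831787109375, -281.6418762207031), (149.89039611816406, 361.42401123046875), 61.977664947509766)
side [273.1, 135.6, 337.6, 202.2] 353 ((614.4710693359375, 282.125732421875), (172.79107666015625, 68.76898956298828), 25.818864822387695) 0.203671822025325
[[522.0, 275.0], [552.0, 214.0], [707.0, 289.0], [677.0, 351.0]]
base 421 ((689.0481567382812, 325.0460205078125), (92.2350082397461, 119.51190948486328), 31.650224685668945)
slab 3345 ((522.310302734375, -286.7564697265625), (112.47396087646484, 310.61395263671875), 61.46289825439453)
```

>>> {"name": "play_rows", "arguments": {
  "plan": [
    [[0, 0, 0], [0, 0, 0.75], -1],
    [[0, 0, 0], [0, 0, 0.75], -1],
    [[0, -1, 0], [0, 0, 0], -1],
    [[0, -1, 0], [0, 0, 0], -1],
    [[0, -1, 0], [0, 0, 0], -1],
    [[0, -1, 0], [0, 0, 0], -1],
    [[0, -1, 0], [0, 0, 0], -1],
    [[-0.94, -1, 0], [0, 0, 0], -1],
    [[-0.94, -1, 0], [0, 0, 0], -1],
    [[-0.94, -1, 0], [0, 0, 0], -1],
    [[-0.95, -1, 0], [0, 0, 0], -1],
    [[0, -0.34, 1], [0, 0, 0], -1],
    [[0, 0, 1], [0, 0, 0], -1],
    [[0, 0, 1], [0, 0, 0], -1],
    [[0, 0, 1], [0, 0, 0], -1],
    [[0, 0, 1], [0, 0, 0], -1],
    [[0, 0, 1], [0, 0, 0], -1],
    [[0, 0, 1], [0, 0, 0], -1],
    [[0, 0, 0], [0, 0, 0], -1]
  ]
}}

```text
clock: 6.02
position: [0.4855, -0.2641, 0.1443]
tool_rot: [3.141, -0.003, 2.643]
force: [0.5, 0.2, 0.5]
grip_width: 0.0853
finger_force: 0.0
```

Run:
```python
from h import *
o=bot.observe();print(o["clock"],o["position"],o["tool_rot"],o["qpos"].round(2))
fs={}
for n in("wrist","side"):
    f=fs[n]=grab_frame(n)
cv2.imwrite("pics/ws2.png",cv2.resize(np.vstack([fs["wrist"]["pixels"],fs["side"]["pixels"]])[:,:,::-1],None,fx=.75,fy=.75))
f=fs["side"];P,C=cloud(f)
u=np.array([.877,-.48]);v=np.array([.48,.877])
for zr in((.056,.064),(.034,.042)):
    k=(P[:,2]>zr[0])&(P[:,2]<zr[1]);q=P[k][:,:2]-[.487,-.2665];a=q@u;b=q@v
    i=(abs(b)<.05)&(a<.06)&(a>-.13)
    if i.sum()>5: print(zr,i.sum(),np.percentile(a[i],[1,50,99]).round(4),np.percentile(b[i],[1,50,99]).round(4))
h=np.radians(31.9);U=np.array([np.cos(h),np.sin(h)]);V=np.array([-U[1],U[0]])
for n in("top","side"):
    q=np.load(f"rest_{n}.npy");r=q[:,:2]-[.5826,.2594];a=r@U;b=r@V
    for x0 in(-.045,-.02,0.01,.04,.07):
        i=(a>x0)&(a<x0+.03);bb=b[i]-np.median(b);L=bb[bb>0];Rr=bb[bb<0]
        print(n,x0,i.sum(),np.round([b[i].min(),b[i][b[i]<.003].max(initial=-1),b[i][b[i]>.003].min(initial=1),b[i].max()],4))
```

```text
6.025 [ 0.48550277 -0.26414313  0.14425865] [ 3.14149847e+00 -2.71594948e-03  2.64290271e+00] [ 0.1   0.58  0.41  1.9  -0.33  0.73  1.77]
(0.056, 0.064) 428 [-0.0336 -0.0002  0.0345] [-0.0183 -0.0025  0.0174]
(0.034, 0.042) 628 [-0.1083 -0.0811  0.0315] [-0.0343 -0.007   0.0341]
top -0.045 38 [-0.0319 -0.0212  0.0248  0.0435]
top -0.02 63 [-0.0286 -0.02    0.0244  0.0329]
top 0.01 58 [-0.0273 -0.0198  0.0248  0.0329]
top 0.04 58 [-0.0268 -0.0192  0.0252  0.033 ]
top 0.07 49 [-0.0265 -0.019   0.0255  0.0339]
side -0.045 64 [ 0.0186 -1.      0.0186  0.0441]
side -0.02 53 [ 0.0186 -1.      0.0186  0.0316]
side 0.01 32 [-0.0315 -0.0287  0.0191  0.0294]
side 0.04 40 [-0.0332 -0.0221  1.     -0.0221]
side 0.07 50 [-0.0329 -0.0014  0.0047  0.0165]
```

View pics/ws2.png

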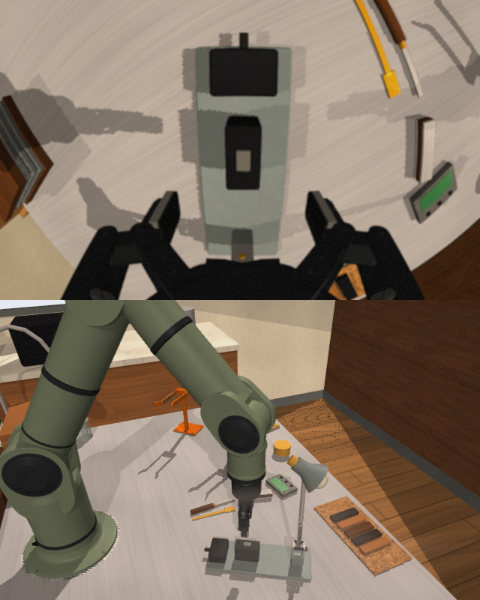

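The upper view shows the housing at about (243,150) between the jaws and the lamp axis straight. The lower view shows the gripper above the housing and clear of the shade. I'll descend and grip.

>>> {"name": "play_rows", "arguments": {
  "plan": [
    [[-0.1, 0, 1], [0, 0, 0], -1],
    [[0, 0, 1], [0, 0, 0], -1],
    [[0, 0, 1], [0, 0, 0], -1],
    [[0, 0, 0.8], [0, 0, 0], -1],
    [[0, 0, 0.5], [0, 0, 0], -1],
    [[0, 0, 0], [0, 0, 0], 1],
    [[0, 0, 0], [0, 0, 0], 1],
    [[0, 0, 0], [0, 0, 0], 1],
    [[0, 0, 0], [0, 0, 0], 1],
    [[0, 0, 0], [0, 0, 0], 1],
    [[0, 0, 0], [0, 0, 0], 1]
  ],
  "newtons": 50
}}

```text
clock: 7.5
position: [0.4887, -0.2668, 0.0388]
tool_rot: [3.141, 0.001, 2.642]
force: [-0.9, 1.7, 9.3]
grip_width: 0.0353
finger_force: 50.3
```

Run:
```python
from h import *
o=bot.observe();print({k:np.round(v,3) for k,v in o.items()})
f=grab_frame("side");g=grab_frame("top")
np.savez("ref.npz",**{"s"+k:v for k,v in f.items()},**{"t"+k:v for k,v in g.items()},pos=o["position"],rot=o["tool_rot"])
for n,c in((n,c) for n in("lamp_boom","lamp_joint","lamp_neck") for c in("side","top")):
    for r in regions_of(n,c)[:2]: print(n,c,r["p"],r["box"])
```

```text
{'clock': np.float64(7.5), 'qpos': array([ 0.177,  0.749,  0.307,  1.927, -0.423,  0.527,  1.847]), 'qd': array([ 0.001,  0.   ,  0.001,  0.001, -0.001,  0.   , -0.001]), 'joint_efforts': array([  0.651, -88.33 ,  11.869, -19.274,   0.207,  -0.619,   0.091]), 'position': array([ 0.489, -0.267,  0.039]), 'tool_rot': array([3.141e+00, 1.000e-03, 2.642e+00]), 'force': array([-0.856,  1.686,  9.287]), 'moment': array([ 0.415,  0.227, -0.125]), 'finger_force': np.float64(50.342), 'grip_width': np.float64(0.035)}
lamp_boom side 0.64 [386.0, 208.5, 442.7, 330.9]
lamp_boom top 0.94 [416.9, 143.9, 448.4, 188.2]
lamp_joint side 0.77 [385.6, 209.1, 436.1, 339.5]
lamp_joint top 0.9 [412.5, 142.6, 448.7, 186.6]
lamp_neck side 0.96 [385.5, 208.6, 438.0, 326.1]
lamp_neck top 0.93 [415.5, 140.3, 447.0, 186.3]
```

```bash
cat > est.py <<'E'
import json,sys
from h import *
from scipy.spatial import cKDTree
from scipy.spatial.transform import Rotation as Ro
from scipy.optimize import minimize_scalar
F=np.diag([-1.,1,-1])
def lampRt(pos,rot):
    R=Ro.from_euler("xyz",rot).as_matrix()@F
    return R,np.array(pos)-R@[0,0,.038]
def boom(f,pos,rot):
    R,t=lampRt(pos,rot);P,_=cloud(f);L=(P-t)@R
    k=(L[:,0]>.088)&(L[:,0]<.23)&(abs(L[:,1])<.14)&(L[:,2]>.095)&(L[:,2]<.36)
    return L[k]-[.145,0,.065]
Rx=lambda a:Ro.from_euler("x",a).as_matrix()
ref=np.load("ref.npz")
T={}
for n in"st":
    f={k:ref[n+k] for k in("pixels","depth","camera_matrix","R","t")}
    T[n]=cKDTree(boom(f,ref["pos"],ref["rot"])@Rx(-.30))   # row-vec: canonical = Rx(+.3) p
def theta(name,f,pos,rot):
    Q=boom(f,pos,rot)
    if len(Q)<120:return None,len(Q)
    c=lambda a:np.minimum(T[name[0]].query(Q@Rx(a))[0],.012).mean()
    g=np.arange(-.36,.361,.04);a=g[np.argmin([c(x) for x in g])]
    r=minimize_scalar(c,bounds=(a-.05,a+.05),method="bounded",options=dict(xatol=3e-4))
    return r.x,len(Q)
KS=38.8
def step(x,ph0,ph1,v,dt):
    # x=[g,gd,d,k,p]; g=th+1.12ph+4.45p ; p rightward pivot shift, v its speed
    n=5;h=dt/n;x=x.copy();phd=(ph1-ph0)/dt
    for i in range(n):
        ph=ph0+phd*(i+.5)*h;p=x[4]+v*h/2
        th=x[0]+x[1]*h/2-1.12*ph-4.45*p;thd=x[1]-1.12*phd-4.45*v
        acc=x[3]*th+(x[3]+KS)*ph-.44*thd+x[2]
        if th<=-.3 and acc<0: acc=0;x[1]=max(x[1],1.12*phd+4.45*v)
        x[0]+=x[1]*h+acc*h*h/2;x[1]+=acc*h;x[4]+=v*h
    return x
def prop(x,P,ph0,ph1,v,dt):
    y=step(x,ph0,ph1,v,dt);J=np.zeros((5,5))
    for i in range(5):
        e=np.zeros(5);e[i]=1e-4;J[:,i]=(step(x+e,ph0,ph1,v,dt)-y)/1e-4
    return y,J@P@J.T+np.diag([2e-6,4e-4,4e-4,1e-3,1e-9])*dt
def upd(x,P,z,ph,s):
    H=np.array([1,0,0,0,-4.45]);r=z+1.12*ph-H@x;S=H@P@H+s*s;K=P@H/S
    return x+K*r,P-np.outer(K,H@P),r
phi_of=lambda rot:np.arcsin(lampRt([0,0,0],rot)[0][2,1])
def plan(x,ph,n,vs=(),H=28,thr=0.):
    """roll units (tool rx) per row for n rows; vs = planned right pivot speed per row"""
    vs=np.r_[np.array(vs,float),np.zeros(H)][:H]
    def run(dp):
        y=x.copy();p=ph;o=[]
        for i in range(H):
            y=step(y,p,p+dp[i],vs[i],.125);p+=dp[i]
            th=y[0]-1.12*p-4.45*y[4];thd=y[1]-1.12*dp[i]/.125-4.45*vs[i]
            w=1 if i<H-1 else 10
            o+=[w*(th-thr),w*1.0*thd,30*dp[i],.5*p]
        return np.array(o)
    dp=np.zeros(H)
    for _ in range(2):
        r=run(dp);J=np.stack([(run(dp+1e-4*np.eye(H)[i])-r)/1e-4 for i in range(H)],1)
        dp=dp-np.linalg.lstsq(J,r,rcond=None)[0]
    rr=run(dp).reshape(H,4)
    return -dp[:n]/.15,rr[:n,0]+thr,rr[:n,1]
def cycle(rx,vs=None,cams=("side","top","side"),nplan=6,vnext=(),init=None,thr=0.,after=None):
    """rx: tool rx units of rows just executed"""
    vs=[0]*len(rx) if vs is None else vs
    if init is not None:
        ph=phi0=0.;x=np.array([-.3,0,0,4.83,0]);P=np.diag([1e-4,1e-4,.01,.6,1e-8])
    else:
        s=json.load(open("kf.json"));x=np.array(s["x"]);P=np.array(s["P"]);ph=s["ph"]
    for r,v in zip(rx,vs):
        x,P=prop(x,P,ph,ph-.15*r,v,.125);ph-=.15*r
    o=bot.observe();pm=phi_of(o["tool_rot"])
    print("t",o["clock"].round(2),"pos",o["position"].round(4),"rpy",np.round(o["tool_rot"],3),"phi cmd/meas",round(ph,4),round(pm,4),"F",o["force"].round(1),"grip",o["finger_force"].round(0))
    for c in cams:
        o=bot.observe();f=grab_frame(c);z,n=theta(c,f,o["position"],o["tool_rot"])
        th=x[0]-1.12*ph-4.45*x[4]
        if z is not None and abs(z-th)<.15:
            x,P,r=upd(x,P,z,ph,.006 if c=="side" else .008)
            print(c,n,"th",round(z,4),"innov",round(r,4))
        else: print(c,n,z,"skipped, pred",th)
        x,P=prop(x,P,ph,ph,0,.05)
    ph=ph+.0*(pm-ph)
    print("EST th",(x[0]-1.12*ph-4.45*x[4]).round(4),"thd",x[1].round(4),"d",x[2].round(3),"k",x[3].round(2),"sd",np.sqrt(np.diag(P)[:4]).round(3))
    json.dump(dict(x=x.tolist(),P=P.tolist(),ph=ph),open("kf.json","w"))
    if nplan:
        u,th,thd=plan(x,ph,nplan,vnext,thr=thr);print("RX",u.round(2).tolist());print("th",th.round(3).tolist(),"thd max",abs(thd).max().round(3))
    return f
E
echo ok
```

```text
ok
```

>>> {"name": "play_rows", "arguments": {
  "plan": [
    [[0, 0, -0.3], [0, 0, 0], 1],
    [[0, 0, -0.5], [0, 0, 0], 1],
    [[0, 0, -0.7], [0, 0, 0], 1],
    [[0, 0, -0.7], [0, 0, 0], 1],
    [[0, 0, -0.5], [0, 0, 0], 1],
    [[0, 0, -0.3], [0, 0, 0], 1],
    [[0, 0, 0], [0, 0, 0], 1],
    [[0, 0, 0], [0, 0, 0], 1]
  ]
}}

```text
clock: 8.9
position: [0.4879, -0.2665, 0.1124]
tool_rot: [-3.142, -0.001, 2.642]
force: [0.1, 0.5, -7.3]
grip_width: 0.0354
finger_force: 51.2
```

Run:
```python
from est import *
import time;t0=time.time()
print("refs",{k:v.n for k,v in T.items()})
f=cycle([],init=1,cams=("top","side","top","side"),nplan=10)
# pitch of foot
o=bot.observe();R,t=lampRt(o["position"],o["tool_rot"]);P,_=cloud(f);L=(P-t)@R
k=(L[:,0]>-.12)&(L[:,0]<.19)&(abs(L[:,1])<.06)&(L[:,2]<.03)&(L[:,2]>-.03)
print("slab plane z=a+bx+cy",np.linalg.lstsq(np.c_[np.ones(k.sum()),L[k][:,:2]],L[k][:,2],rcond=None)[0].round(4),k.sum(),o["force"],time.time()-t0)
```

```text
refs {'s': 1983, 't': 859}Traceback (most recent call last):
  File "<stdin>", line 4, in <module>
  File "est.py", line 74, in cycle
    print("t",o["clock"].round(2),"pos",o["position"].round(4),"rpy",np.round(o["tool_rot"],3),"phi cmd/meas",round(ph,4),round(pm,4),"F",o["force"].round(1),"grip",o["finger_force"].round(0))
              ^^^^^^^^^^^^^^^^
AttributeError: 'float' object has no attribute 'round'
```

```bash
sed -i 's/o\["clock"\].round(2)/round(float(o["clock"]),3)/; s/o\["finger_force"\].round(0)/round(float(o["finger_force"]))/' est.py
python3 - <<'E'
from est import *
import time;t0=time.time()
f=cycle([],init=1,cams=("top","side","top","side"),nplan=12)
o=bot.observe();R,t=lampRt(o["position"],o["tool_rot"]);P,_=cloud(f);L=(P-t)@R
k=(L[:,0]>-.12)&(L[:,0]<.19)&(abs(L[:,1])<.06)&(L[:,2]<.02)&(L[:,2]>-.01)
print("slab plane z=a+bx+cy",np.linalg.lstsq(np.c_[np.ones(k.sum()),L[k][:,:2]],L[k][:,2],rcond=None)[0].round(4),k.sum(),o["force"],time.time()-t0)
E
```

```text
t 8.9 pos [ 0.4879 -0.2665  0.1124] rpy [-3.142e+00 -1.000e-03  2.642e+00] phi cmd/meas 0.0 -0.0001 F [ 0.1  0.5 -7.3] grip 51
top 972 th -0.3074 innov -0.0074
side 2159 th -0.3075 innov -0.003
top 969 th -0.3082 innov -0.0021
side 2158 th -0.3077 innov -0.0011
EST th -0.3069 thd 0.0 d 0.0 k 4.83 sd [0.003 0.007 0.1   0.775]
RX [-0.06, -0.04, -0.01, -0.0, -0.0, 0.0, -0.0, -0.01, 0.01, -0.0, -0.01, -0.02]
th [-0.307, -0.304, -0.298, -0.301, -0.301, -0.3, -0.3, -0.3, -0.3, -0.3, -0.3, -0.3] thd max 0.026
slab plane z=a+bx+cy [ 0.0075 -0.0074  0.0075] 4170 [-0.65022154  0.21417288 -6.92449893] 9.447617530822754
```

>>> {"name": "play_rows", "arguments": {
  "plan": [
    [[0, 0, 0], [-0.1, 0, 0], 1],
    [[0, 0, 0], [-0.1, 0, 0], 1],
    [[0, 0, 0], [-0.1, 0, 0], 1],
    [[0, 0, 0], [0, 0, 0], 1],
    [[0, 0, 0], [0, 0, 0], 1]
  ]
}}

```text
clock: 9.72
position: [0.4882, -0.2668, 0.1128]
tool_rot: [3.097, 0.0, 2.642]
force: [-0.2, 0.5, -7.6]
grip_width: 0.0355
finger_force: 51.3
```

```bash
sed -i 's/.006 if c=="side" else .008/.003 if c=="side" else .004/' est.py
python3 - <<'E'
from est import *
f=cycle([-.1,-.1,-.1,0,0],cams=("side","top","side"),nplan=6)
E
```

```text
t 9.725 pos [ 0.4882 -0.2668  0.1128] rpy [3.097 0.    2.642] phi cmd/meas 0.045 0.045 F [-0.2  0.5 -7.6] grip 51
side 2241 th -0.2603 innov -0.0081
top 943 th -0.2491 innov -0.0019
side 2257 th -0.2366 innov -0.0025
EST th -0.2206 thd 0.3159 d -0.031 k 5.26 sd [0.003 0.027 0.092 0.438]
RX [0.17, 0.1, 0.05, 0.02, 0.01, -0.0]
th [-0.151, -0.095, -0.052, -0.022, -0.002, 0.011] thd max 0.561
```

>>> {"name": "play_rows", "arguments": {
  "plan": [
    [[0, 0, 0], [0.14, 0, 0], 1],
    [[0, 0, 0], [0.11, 0, 0], 1],
    [[0, 0, 0], [0.06, 0, 0], 1],
    [[0, 0, 0], [0.03, 0, 0], 1],
    [[0, 0, 0], [0.01, 0, 0], 1]
  ]
}}

```text
clock: 10.5
position: [0.4882, -0.2666, 0.1128]
tool_rot: [-3.134, -0.0, 2.642]
force: [0.2, -0.2, -7.3]
grip_width: 0.0355
finger_force: 51.3
```

```bash
sed -i 's/30\*dp/60*dp/' est.py
python3 - <<'E'
from est import *
f=cycle([.14,.11,.06,.03,.01],cams=("side","top","side"),nplan=6)
E
```

```text
t 10.5 pos [ 0.4882 -0.2666  0.1128] rpy [-3.134 -0.     2.642] phi cmd/meas -0.0075 -0.0076 F [ 0.2 -0.2 -7.3] grip 51
side 2352 th -0.0404 innov -0.0538
top 978 th -0.0392 innov 0.0009
side 2358 th -0.0416 innov -0.0005
EST th -0.0445 thd -0.0782 d -0.101 k 5.37 sd [0.003 0.024 0.073 0.408]
RX [-0.05, -0.11, -0.04, -0.02, 0.02, 0.01]
th [-0.067, -0.104, -0.127, -0.141, -0.144, -0.146] thd max 0.291
```

>>> {"name": "play_rows", "arguments": {
  "plan": [
    [[0, 0, 0], [-0.1, 0, 0], 1],
    [[0, 0, 0], [-0.1, 0, 0], 1],
    [[0, 0, 0], [-0.02, 0, 0], 1]
  ]
}}

```text
clock: 11.02
position: [0.4879, -0.2672, 0.1129]
tool_rot: [3.116, 0.0, 2.641]
force: [-0.1, -0.5, -8.4]
grip_width: 0.0354
finger_force: 51.3
```

```bash
sed -i 's/60\*dp/35*dp/' est.py
python3 - <<'E'
from est import *
f=cycle([-.1,-.1,-.02],cams=("side","top","side"),nplan=8)
E
```

```text
t 11.025 pos [ 0.4879 -0.2672  0.1129] rpy [3.116 0.    2.641] phi cmd/meas 0.0255 0.0261 F [-0.1 -0.5 -8.4] grip 51
side 2344 th -0.1039 innov 0.0129
top 967 th -0.1005 innov 0.0034
side 2350 th -0.0968 innov 0.0037
EST th -0.0949 thd 0.0845 d -0.037 k 5.67 sd [0.003 0.015 0.039 0.276]
RX [0.08, 0.05, 0.03, 0.02, 0.01, 0.0, 0.0, -0.0]
th [-0.068, -0.045, -0.026, -0.012, -0.002, 0.005, 0.009, 0.011] thd max 0.226
```

>>> {"name": "play_rows", "arguments": {
  "plan": [
    [[0, 0, 0], [0.07, 0, 0], 1],
    [[0, 0, 0], [0.05, 0, 0], 1],
    [[0, 0, 0], [0.03, 0, 0], 1],
    [[0, 0, 0], [0.02, 0, 0], 1]
  ]
}}

```text
clock: 11.68
position: [0.4882, -0.2666, 0.1128]
tool_rot: [-3.141, -0.0, 2.642]
force: [-0.2, 0.5, -7.9]
grip_width: 0.0352
finger_force: 51.3
```

Run:
```python
from est import *
f=cycle([.07,.05,.03,.02],cams=("side","top","side"),nplan=8)
```

```text
t 11.675 pos [ 0.4882 -0.2666  0.1128] rpy [-3.141 -0.     2.642] phi cmd/meas -0.0 -0.0003 F [-0.2  0.5 -7.9] grip 51
side 2389 th 0.0067 innov 0.0139
top 999 th 0.0128 innov -0.0005
side 2399 th 0.0188 innov -0.0013
EST th 0.0264 thd 0.1419 d -0.017 k 5.73 sd [0.003 0.016 0.033 0.262]
RX [0.06, 0.03, 0.01, 0.0, -0.01, -0.01, -0.01, -0.01]
th [0.055, 0.074, 0.087, 0.092, 0.093, 0.091, 0.087, 0.081] thd max 0.216
```

>>> {"name": "play_rows", "arguments": {
  "plan": [
    [[0, 0, 0], [0.07, 0, 0], 1],
    [[0, 0, 0], [0.04, 0, 0], 1],
    [[0, 0, 0], [0, 0, 0], 1]
  ]
}}

```text
clock: 12.2
position: [0.4883, -0.2665, 0.1128]
tool_rot: [-3.125, 0.0, 2.642]
force: [0.1, 0.5, -7.7]
grip_width: 0.0354
finger_force: 51.3
```

Run:
```python
from est import *
f=cycle([.07,.04,0],cams=("side","top","side"),nplan=8)
```

```text
t 12.2 pos [ 0.4883 -0.2665  0.1128] rpy [-3.125  0.     2.642] phi cmd/meas -0.0165 -0.0167 F [ 0.1  0.5 -7.7] grip 51
side 2433 th 0.0747 innov -0.0094
top 1008 th 0.0739 innov -0.0019
side 2431 th 0.0746 innov 0.0001
EST th 0.0733 thd -0.0354 d -0.037 k 5.62 sd [0.003 0.016 0.027 0.225]
RX [-0.04, -0.03, -0.02, -0.01, -0.01, -0.0, -0.0, -0.0]
th [0.06, 0.047, 0.036, 0.027, 0.02, 0.015, 0.011, 0.008] thd max 0.119
```

>>> {"name": "play_rows", "arguments": {
  "plan": [
    [[0, 0, 0], [-0.04, 0, 0], 1],
    [[0, 0, 0], [-0.03, 0, 0], 1],
    [[0, 0, 0], [-0.02, 0, 0], 1],
    [[0, 0, 0], [-0.01, 0, 0], 1],
    [[0, 0, 0], [-0.01, 0, 0], 1]
  ]
}}

```text
clock: 12.98
position: [0.4881, -0.2667, 0.1128]
tool_rot: [3.142, -0.0, 2.642]
force: [-0.9, -0.2, -7.6]
grip_width: 0.0352
finger_force: 51.3
```

Run:
```python
from est import *
f=cycle([-.04,-.03,-.02,-.01,-.01],cams=("side","top","side"),nplan=10)
```

```text
t 12.975 pos [ 0.4881 -0.2667  0.1128] rpy [ 3.142 -0.     2.642] phi cmd/meas -0.0 0.0001 F [-0.9 -0.2 -7.6] grip 51
side 2434 th 0.0544 innov 0.0369
top 1019 th 0.0574 innov 0.0008
side 2427 th 0.0625 innov 0.002
EST th 0.066 thd 0.0989 d -0.004 k 5.82 sd [0.003 0.015 0.025 0.194]
RX [0.08, 0.04, 0.02, 0.0, -0.01, -0.01, -0.01, -0.01, -0.01, -0.01]
th [0.094, 0.114, 0.125, 0.13, 0.13, 0.125, 0.119, 0.11, 0.101, 0.092] thd max 0.222
```

```bash
cat > idf.py <<'E'
import numpy as np
from scipy.optimize import least_squares
D=[(9.725,[-.2603,-.2491,-.2366],[-.1,-.1,-.1,0,0]),(10.5,[-.0404,-.0392,-.0416],[.14,.11,.06,.03,.01]),(11.025,[-.1039,-.1005,-.0968],[-.1,-.1,-.02]),
(11.675,[.0067,.0128,.0188],[.07,.05,.03,.02]),(12.2,[.0747,.0739,.0746],[.07,.04,0]),(12.975,[.0544,.0574,.0625],[-.04,-.03,-.02,-.01,-.01])]
tt=[9.1];pp=[0.]
for t,_,r in D:
    t0=t-.125*len(r);tt.append(t0);pp.append(pp[-1])
    for i,x in enumerate(r):tt.append(t0+.125*(i+1));pp.append(pp[-1]-.15*x)
tt.append(20);pp.append(pp[-1])
def sim(th0,w0,t0,ts,k,G,c,m,d,lag):
    h=.0125;g=np.arange(t0-.3,ts[-1]+h,h);ph=np.interp(g,tt,pp)
    if lag>0:
        # delay
        ph=np.interp(g-lag,tt,pp)
    i=24;T=g[i:];p=ph[i:];pd=np.gradient(ph,h)[i:];x=th0+m*p[0];v=w0+m*pd[0];o=[]
    for j in range(len(T)):
        th=x-m*p[j];o.append(th);a=k*th+G*p[j]-c*(v-m*pd[j])+d;v+=a*h;x+=v*h
    return np.interp(ts,T,o)
def res(q,free):
    k,G,c,m,d,lag=q[:6];r=[]
    for i in range(len(D)-1):
        t0=D[i][0];ts=np.r_[t0+np.arange(3)*.05,D[i+1][0]+np.arange(3)*.05]
        r+=list((sim(q[6+2*i],q[7+2*i],t0,ts,k,G,c,m,d,lag)-np.r_[D[i][1],D[i+1][1]])/.002)
    pr=np.array([4.83,43.6,.44,1.12,0,.03]);sd=np.array([1,*free,.05,.3,.03])
    return np.r_[r,(q[:6]-pr)/sd]
if __name__=="__main__":
    x0=[4.83,43.6,.44,1.12,0,.02]
    for t,m,_ in D[:-1]:x0+=[m[0],(m[2]-m[0])/.1]
    for free in((1,.1),(8,.5)):
        s=least_squares(res,x0,args=(free,),x_scale=np.maximum(np.abs(x0),.02));print(s.cost*2,s.x[:6].round(3));print((s.fun[:-6].reshape(-1,6)*.002).round(4).tolist())
E
python3 idf.py
```

```text
7.193465661661441 [ 5.7750e+00  4.3507e+01  5.0700e-01  1.1230e+00  2.0000e-03 -0.0000e+00]
[[0.0004, 0.0001, -0.0005, -0.0004, -0.0008, 0.0011], [-0.0, -0.0007, 0.0007, 0.002, -0.0002, -0.0015], [0.0011, -0.0004, -0.001, -0.001, -0.0001, 0.0009], [0.0003, -0.0001, -0.0003, -0.0009, 0.0007, 0.0002], [-0.0013, 0.0008, 0.0007, 0.0004, 0.0005, -0.0008]]
4.8380197513370495 [5.4210e+00 4.2607e+01 8.1200e-01 1.1290e+00 2.1000e-02 0.0000e+00]
[[-0.0003, 0.0001, 0.0003, -0.0003, -0.0008, 0.0009], [0.0009, -0.0009, -0.0003, 0.0013, -0.0002, -0.0007], [0.0008, -0.0004, -0.0006, -0.0005, -0.0, 0.0005], [-0.0, -0.0, 0.0001, -0.0008, 0.0007, -0.0], [-0.0011, 0.0008, 0.0005, 0.0003, 0.0005, -0.0008]]
```

```bash
sed -i 's/.003 if c=="side" else .004/.0012 if c=="side" else .0016/; s/\[2e-6,4e-4,4e-4,1e-3,1e-9\]/[1e-7,2e-4,5e-5,1e-5,1e-9]/' est.py
python3 - <<'E'
from est import *
from idf import D
ph=.045;x=np.array([-.2603+1.12*ph,.22,0,5.7,0]);P=np.diag([1e-5,.01,.001,.04,1e-8])
for j,(t,m,r) in enumerate(D):
    if j:
        for u in r:x,P=prop(x,P,ph,ph-.15*u,0,.125);ph-=.15*u
    for z,c in zip(m,("s","t","s")):
        x,P,i=upd(x,P,z,ph,.0013);print(round(i,4),end=" ");x,P=prop(x,P,ph,ph,0,.05)
print("\nEST",x[0]-1.12*ph,x[1:4],np.sqrt(np.diag(P)))
json.dump(dict(x=x.tolist(),P=P.tolist(),ph=ph),open("kf.json","w"))
u,th,thd=plan(x,ph,8);print(u.round(3),th.round(3))
E
```

```text
0.0 -0.0004 0.0 -0.0261 0.0003 -0.0017 0.0007 0.0027 0.0025 0.0056 -0.001 -0.0016 -0.0111 -0.0018 0.0006 0.0374 0.0005 0.0016 
EST 0.06633370552448949 [ 1.02153908e-01 -3.57552029e-03  5.85694420e+00] [1.27001448e-03 8.74698900e-03 1.17912846e-02 1.34212239e-01
 1.14981418e-04]
[ 0.086  0.045  0.019  0.003 -0.006 -0.011 -0.013 -0.013] [0.095 0.115 0.127 0.132 0.132 0.127 0.12  0.112]
```

```bash
sed -i 's/\[1e-7,2e-4,5e-5,1e-5,1e-9\]/[1e-7,3e-3,5e-5,1e-5,1e-9]/' est.py; echo ok
```

```text
ok
```

>>> {"name": "play_rows", "arguments": {
  "plan": [
    [[0, 0, 0], [0.1, 0, 0], 1],
    [[0, 0, 0], [0.04, 0, 0], 1],
    [[0, 0, 0], [0.01, 0, 0], 1]
  ]
}}

```text
clock: 13.5
position: [0.4883, -0.2664, 0.1128]
tool_rot: [-3.119, -0.0, 2.642]
force: [-0.4, 0.8, -6.9]
grip_width: 0.0357
finger_force: 51.3
```

Run:
```python
from est import *
f=cycle([.1,.04,.01],cams=("side","top","side","side"),nplan=8)
```

```text
t 13.5 pos [ 0.4883 -0.2664  0.1128] rpy [-3.119 -0.     2.642] phi cmd/meas -0.0225 -0.0227 F [-0.4  0.8 -6.9] grip 51
side 2447 th 0.1235 innov -0.0001
top 1036 th 0.1233 innov -0.0016
side 2442 th 0.1243 innov -0.0
side 2435 th 0.1241 innov 0.0003
EST th 0.123 thd -0.0279 d -0.004 k 5.85 sd [0.002 0.022 0.012 0.131]
RX [-0.03, -0.02, -0.02, -0.01, -0.01, -0.01, -0.01, -0.01]
th [0.113, 0.102, 0.092, 0.081, 0.072, 0.064, 0.056, 0.05] thd max 0.091
```

>>> {"name": "play_rows", "arguments": {
  "plan": [
    [[0, 0, 0], [-0.02, 0, 0], 1],
    [[0, 0, 0], [-0.02, 0, 0], 1],
    [[0, 0, 0], [-0.02, 0, 0], 1],
    [[0, 0, 0], [-0.02, 0, 0], 1]
  ]
}}

```text
clock: 14.2
position: [0.4881, -0.2668, 0.1128]
tool_rot: [-3.131, 0.0, 2.642]
force: [0.3, -0.0, -7.2]
grip_width: 0.0356
finger_force: 51.3
```

Run:
```python
from est import *
f=cycle([-.02]*4,cams=("side","top","side","side"),nplan=8)
```

```text
t 14.2 pos [ 0.4881 -0.2668  0.1128] rpy [-3.131  0.     2.642] phi cmd/meas -0.0105 -0.0103 F [ 0.3 -0.  -7.2] grip 51
side 2444 th 0.0923 innov 0.0155
top 1032 th 0.0902 innov -0.0004
side 2449 th 0.0907 innov 0.0019
side 2451 th 0.0902 innov 0.0007
EST th 0.0897 thd -0.005 d -0.002 k 5.88 sd [0.002 0.022 0.013 0.129]
RX [0.02, 0.01, -0.0, -0.0, -0.01, -0.01, -0.01, -0.01]
th [0.092, 0.092, 0.089, 0.086, 0.08, 0.075, 0.069, 0.062] thd max 0.05
```

```bash
sed -i 's/35\*dp/15*dp/' est.py
python3 - <<'E'
from est import *
s=json.load(open("kf.json"));u,th,thd=plan(np.array(s["x"]),s["ph"],10);print(u.round(3).tolist(),th.round(3),thd.round(3))
E
```

```text
[0.026, 0.003, -0.008, -0.011, -0.011, -0.01, -0.008, -0.007, -0.006, -0.005] [0.093 0.092 0.087 0.08  0.073 0.065 0.058 0.052 0.046 0.04 ] [ 0.026 -0.019 -0.045 -0.057 -0.061 -0.06  -0.056 -0.051 -0.046 -0.041]
```

```bash
sed -i 's/w\*1.0\*thd/w*.45*thd/' est.py
python3 - <<'E'
from est import *
s=json.load(open("kf.json"));u,th,thd=plan(np.array(s["x"]),s["ph"],10);print(u.round(3).tolist(),th.round(3),thd.round(3))
E
```

```text
[0.03, 0.005, -0.008, -0.014, -0.015, -0.015, -0.013, -0.011, -0.008, -0.006] [0.094 0.092 0.087 0.078 0.068 0.058 0.048 0.039 0.031 0.024] [ 0.013 -0.009 -0.025 -0.034 -0.037 -0.037 -0.035 -0.031 -0.026 -0.022]
```

>>> {"name": "play_rows", "arguments": {
  "plan": [
    [[0, 0, 0], [0.04, 0, 0], 1],
    [[0, 0, 0], [0.01, 0, 0], 1],
    [[0, 0, 0], [-0.01, 0, 0], 1],
    [[0, 0, 0], [-0.02, 0, 0], 1]
  ]
}}

```text
clock: 14.9
position: [0.4882, -0.2667, 0.1128]
tool_rot: [-3.128, -0.0, 2.642]
force: [0.2, 0.4, -7.7]
grip_width: 0.0354
finger_force: 51.3
```

Run:
```python
from est import *
f=cycle([.04,.01,-.01,-.02],cams=("side","top","side","side"),nplan=8)
```

```text
t 14.9 pos [ 0.4882 -0.2667  0.1128] rpy [-3.128 -0.     2.642] phi cmd/meas -0.0135 -0.0134 F [ 0.2  0.4 -7.7] grip 51
side 2426 th 0.0794 innov 0.0076
top 1021 th 0.0732 innov -0.0026
side 2420 th 0.0716 innov 0.0018
side 2429 th 0.0683 innov 0.0014
EST th 0.0636 thd -0.0893 d -0.0 k 5.88 sd [0.002 0.022 0.014 0.128]
RX [-0.05, -0.03, -0.02, -0.01, -0.0, 0.0, 0.0, 0.0]
th [0.044, 0.027, 0.015, 0.006, 0.001, -0.002, -0.004, -0.005] thd max 0.073
```

>>> {"name": "play_rows", "arguments": {
  "plan": [
    [[0, 0, 0], [-0.04, 0, 0], 1],
    [[0, 0, 0], [-0.03, 0, 0], 1],
    [[0, 0, 0], [-0.01, 0, 0], 1],
    [[0, 0, 0], [-0.01, 0, 0], 1]
  ]
}}

```text
clock: 15.6
position: [0.4881, -0.2667, 0.1128]
tool_rot: [3.141, -0.0, 2.642]
force: [-0.6, 0.6, -8.4]
grip_width: 0.0356
finger_force: 51.3
```

Run:
```python
from est import *
f=cycle([-.04,-.03,-.01,-.01],cams=("side","top","side","side"),nplan=8)
```

```text
t 15.6 pos [ 0.4881 -0.2667  0.1128] rpy [ 3.141 -0.     2.642] phi cmd/meas -0.0 0.0001 F [-0.6  0.6 -8.4] grip 51
side 2418 th 0.0261 innov 0.0236
top 1009 th 0.0241 innov -0.0016
side 2402 th 0.0255 innov 0.0011
side 2406 th 0.0258 innov 0.0001
EST th 0.0265 thd 0.0199 d 0.003 k 5.89 sd [0.002 0.022 0.015 0.128]
RX [0.04, 0.02, 0.0, -0.0, -0.01, -0.01, -0.01, -0.01]
th [0.036, 0.041, 0.042, 0.04, 0.037, 0.032, 0.028, 0.023] thd max 0.033
```

```bash
cat > idf2.py <<'E'
import idf,numpy as np
from scipy.optimize import least_squares
D=idf.D
D+=[(13.5,[.1235,.1233+.0015,.1243,.1241],[.1,.04,.01]),(14.2,[.0923,.0917,.0907,.0902],[-.02]*4),(14.9,[.0794,.0747,.0716,.0683],[.04,.01,-.01,-.02]),(15.6,[.0261,.0256,.0255,.0258],[-.04,-.03,-.01,-.01])]
tt=[9.1];pp=[0.]
for t,_,r in D:
    t0=t-.125*len(r);tt.append(t0);pp.append(pp[-1])
    for i,x in enumerate(r):tt.append(t0+.125*(i+1));pp.append(pp[-1]-.15*x)
tt.append(20);pp.append(pp[-1]);idf.tt=tt;idf.pp=pp
def res(q,w):
    # multiple shooting with weak continuity of velocity
    k,G,c,m,d,lag=q[:6];r=[]
    for i in range(len(D)-1):
        n=len(D[i][1]);n2=len(D[i+1][1]);t0=D[i][0]
        ts=np.r_[t0+np.arange(n)*.05,D[i+1][0]+np.arange(n2)*.05]
        y=idf.sim(q[6+2*i],q[7+2*i],t0,np.r_[ts,ts[-1]+.01],k,G,c,m,d,lag)
        r+=list((y[:-1]-np.r_[D[i][1],D[i+1][1]])/.0012)
        if i<len(D)-2:
            y2=idf.sim(q[8+2*i],q[9+2*i],D[i+1][0],np.r_[ts[-1],ts[-1]+.01],k,G,c,m,d,lag)
            r.append(((y[-1]-y[-2])-(y2[1]-y2[0]))/.01/w)
    return np.r_[r,(q[:6]-[5,43.6,.44,1.12,0,.0])/[1.5,2,.4,.1,.2,.05]]
x0=[5.,43.6,.44,1.12,0,.02]
for t,m,_ in D[:-1]:x0+=[m[0],(m[2]-m[0])/.1]
for w in(1,.02,.005):
    s=least_squares(res,x0,args=(w,),x_scale=np.maximum(np.abs(x0),.02));J=s.jac
    print(w,round(s.cost*2,1),len(s.fun),s.x[:6].round(3),np.sqrt(np.diag(np.linalg.pinv(J.T@J)))[:6].round(3));x0=s.x
E
python3 idf2.py
```

```text
1 14.4 75 [5.6310e+00 4.3498e+01 9.1900e-01 1.1750e+00 3.6000e-02 0.0000e+00] [0.321 1.754 0.2   0.077 0.016 0.013]
0.02 15.1 75 [ 5.7070e+00  4.3638e+01  9.2200e-01  1.1890e+00  3.2000e-02 -0.0000e+00] [0.277 1.672 0.105 0.07  0.012 0.05 ]
0.005 17.4 75 [ 5.8130e+00  4.3976e+01  9.6600e-01  1.2070e+00  2.9000e-02 -0.0000e+00] [0.218 1.51  0.06  0.056 0.005 0.05 ]
```

```bash
sed -i 's/1\.12/1.2/g; s/-\.44\*thd/-.95*thd/; s/KS=38.8/KS=38.1/; s/\[1e-7,3e-3,5e-5,1e-5,1e-9\]/[1e-7,3e-4,5e-5,1e-5,1e-9]/' est.py
python3 - <<'E'
from est import *
s=json.load(open("kf.json"));ph=s["ph"];print(ph)
x=np.array([.0263+1.2*ph,.015,.03,5.8,0]);P=np.diag([2e-6,2e-4,1e-4,.04,1e-8])
json.dump(dict(x=x.tolist(),P=P.tolist(),ph=ph),open("kf.json","w"))
u,th,thd=plan(x,ph,10);print(u.round(3).tolist(),th.round(3),thd.round(3))
E
```

```text
-8.673617379884035e-18
[0.035, 0.016, 0.004, -0.002, -0.006, -0.007, -0.007, -0.006, -0.005, -0.004] [0.035 0.04  0.041 0.039 0.036 0.032 0.027 0.023 0.018 0.015] [ 0.031  0.014  0.001 -0.008 -0.013 -0.016 -0.017 -0.016 -0.014 -0.012]
```

>>> {"name": "play_rows", "arguments": {
  "plan": [
    [[0, 0, 0], [0.04, 0, 0], 1],
    [[0, 0, 0], [0.02, 0, 0], 1],
    [[0, 0, 0], [0, 0, 0], 1],
    [[0, 0, 0], [-0.01, 0, 0], 1]
  ]
}}

```text
clock: 16.3
position: [0.4882, -0.2666, 0.1128]
tool_rot: [-3.134, 0.0, 2.642]
force: [-0.3, -0.8, -7.8]
grip_width: 0.0356
finger_force: 51.3
```

Run:
```python
from est import *
f=cycle([.04,.02,0,-.01],cams=("side","top","side"),nplan=8)
```

```text
t 16.3 pos [ 0.4882 -0.2666  0.1128] rpy [-3.134  0.     2.642] phi cmd/meas -0.0075 -0.0075 F [-0.3 -0.8 -7.8] grip 51
side 2403 th 0.0353 innov -0.0
top 1013 th 0.0322 innov -0.0018
side 2408 th 0.0325 innov 0.0009
EST th 0.0303 thd -0.0373 d 0.03 k 5.8 sd [0.001 0.009 0.011 0.199]
RX [-0.05, -0.01, 0.03, 0.02, 0.01, -0.01, -0.01, 0.01]
th [0.017, 0.013, 0.02, 0.024, 0.026, 0.024, 0.022, 0.022] thd max 0.044
```

```bash
sed -i '/th<=-.3 and acc/d' est.py
python3 - <<'E'
from est import *
s=json.load(open("kf.json"));u,th,thd=plan(np.array(s["x"]),s["ph"],10);print(u.round(3).tolist(),th.round(3),thd.round(3))
E
```

```text
[-0.02, -0.013, -0.008, -0.004, -0.002, -0.001, -0.0, 0.0, 0.0, 0.0] [ 0.022  0.015  0.009  0.005  0.003  0.001 -0.    -0.001 -0.001 -0.001] [-0.031 -0.024 -0.018 -0.013 -0.008 -0.005 -0.003 -0.002 -0.001  0.   ]
```

>>> {"name": "play_rows", "arguments": {
  "plan": [
    [[0, 0, 0], [-0.02, 0, 0], 1],
    [[0, 0, 0], [-0.01, 0, 0], 1],
    [[0, 0, 0], [-0.01, 0, 0], 1],
    [[0, 0, 0], [-0.005, 0, 0], 1],
    [[0, 0, 0], [0, 0, 0], 1]
  ]
}}

```text
clock: 17.08
position: [0.4882, -0.2667, 0.1128]
tool_rot: [-3.141, 0.0, 2.642]
force: [0.1, -0.2, -8.0]
grip_width: 0.0353
finger_force: 51.3
```

Run:
```python
from est import *
f=cycle([-.02,-.01,-.01,-.005,0],cams=("side","top","side"),nplan=10)
```

```text
t 17.075 pos [ 0.4882 -0.2667  0.1128] rpy [-3.141  0.     2.642] phi cmd/meas -0.0008 -0.0008 F [ 0.1 -0.2 -8. ] grip 51
side 2398 th 0.0108 innov 0.0087
top 1005 th 0.0098 innov -0.0011
side 2394 th 0.0114 innov 0.0008
EST th 0.0115 thd 0.0107 d 0.035 k 5.83 sd [0.001 0.009 0.012 0.196]
RX [0.02, 0.01, 0.0, -0.0, -0.0, -0.0, -0.0, -0.0, -0.0, -0.0]
th [0.016, 0.018, 0.019, 0.018, 0.016, 0.014, 0.012, 0.01, 0.008, 0.007] thd max 0.015
```

>>> {"name": "play_rows", "arguments": {
  "plan": [
    [[0, 0, 0], [0.02, 0, 0], 1],
    [[0, 0, 0], [0.01, 0, 0], 1],
    [[0, 0, 0], [0, 0, 0], 1],
    [[0, 0, 0], [0, 0, 0], 1],
    [[0, 0, 0], [-0.004, 0, 0], 1],
    [[0, 0, 0], [-0.004, 0, 0], 1]
  ]
}}

```text
clock: 17.98
position: [0.4881, -0.2667, 0.1128]
tool_rot: [-3.138, 0.0, 2.642]
force: [-0.6, 0.2, -7.8]
grip_width: 0.0354
finger_force: 51.3
```

Run:
```python
from est import *
f=cycle([.02,.01,0,0,-.004,-.004],cams=("side","top","side"),nplan=10)
```

```text
t 17.975 pos [ 0.4881 -0.2667  0.1128] rpy [-3.138  0.     2.642] phi cmd/meas -0.0041 -0.0041 F [-0.6  0.2 -7.8] grip 51
side 2386 th -0.0115 innov -0.0179
top 992 th -0.0153 innov 0.0003
side 2374 th -0.0206 innov -0.0006
EST th -0.0254 thd -0.1067 d 0.026 k 5.82 sd [0.001 0.009 0.012 0.196]
RX [-0.08, -0.04, -0.01, 0.0, 0.01, 0.01, 0.01, 0.01, 0.01, 0.01]
th [-0.053, -0.07, -0.077, -0.077, -0.072, -0.064, -0.056, -0.047, -0.038, -0.031] thd max 0.095
```

```bash
python3 - <<'E'
s=open("est.py").read()
s=s.replace("y=step(y,p,p+dp[i],vs[i],.125);p+=dp[i]","v=vs[i]-.27*dp[i]/.125;y=step(y,p,p+dp[i],v,.125);p+=dp[i]").replace("-4.45*vs[i]","-4.45*v").replace("vs=[0]*len(rx) if vs is None else vs","vs=[.324*r for r in rx] if vs is None else [v+.324*r for v,r in zip(vs,rx)]").replace("rr[:n,1]","rr[:n,1]/.45")
s=s.replace('print("RX",u.round(2).tolist())','print("RX",u.round(3).tolist());print("TY",(-1.62*u).round(3).tolist())')
open("est.py","w").write(s)
E
python3 - <<'E'
from est import *
s=json.load(open("kf.json"));u,th,thd=plan(np.array(s["x"]),s["ph"],10);print(u.round(3).tolist(),(-1.62*u).round(2).tolist(),th.round(3),thd.round(3))
E
```

```text
[-0.072, -0.035, -0.011, 0.003, 0.011, 0.014, 0.014, 0.013, 0.011, 0.009] [0.12, 0.06, 0.02, -0.01, -0.02, -0.02, -0.02, -0.02, -0.02, -0.01] [-0.039 -0.051 -0.057 -0.059 -0.057 -0.052 -0.045 -0.038 -0.031 -0.025] [-0.106 -0.073 -0.033  0.004  0.031  0.047  0.055  0.056  0.053  0.047]
```

>>> {"name": "play_rows", "arguments": {
  "plan": [
    [[0, 0.162, 0], [-0.1, 0, 0], 1],
    [[0, 0.065, 0], [-0.04, 0, 0], 1],
    [[0, -0.016, 0], [0.01, 0, 0], 1],
    [[0, -0.016, 0], [0.01, 0, 0], 1]
  ]
}}

```text
clock: 18.62
position: [0.4904, -0.2625, 0.1128]
tool_rot: [3.128, -0.0, 2.642]
force: [-0.4, -0.5, -7.7]
grip_width: 0.0355
finger_force: 51.3
```

Run:
```python
from est import *
f=cycle([-.1,-.04,.01,.01],cams=("side","top","side"),nplan=10)
```

```text
t 18.625 pos [ 0.4904 -0.2625  0.1128] rpy [ 3.128 -0.     2.642] phi cmd/meas 0.0139 0.0137 F [-0.4 -0.5 -7.7] grip 51
side 2356 th -0.0393 innov 0.0033
top 988 th -0.0352 innov 0.0001
side 2354 th -0.0299 innov 0.0002
EST th -0.024 thd 0.1294 d 0.029 k 5.81 sd [0.001 0.009 0.012 0.192]
RX [0.085, 0.048, 0.023, 0.007, -0.003, -0.008, -0.01, -0.01, -0.009, -0.007]
TY [-0.138, -0.078, -0.037, -0.011, 0.005, 0.013, 0.016, 0.016, 0.014, 0.012]
th [-0.006, 0.011, 0.024, 0.032, 0.035, 0.035, 0.032, 0.029, 0.024, 0.02] thd max 0.146
```

Prediction is now accurate. I'll keep following the plan.

>>> {"name": "play_rows", "arguments": {
  "plan": [
    [[0, -0.146, 0], [0.09, 0, 0], 1],
    [[0, -0.081, 0], [0.05, 0, 0], 1],
    [[0, -0.032, 0], [0.02, 0, 0], 1],
    [[0, 0, 0], [0, 0, 0], 1]
  ]
}}

```text
clock: 19.27
position: [0.4874, -0.2681, 0.1127]
tool_rot: [-3.131, 0.0, 2.642]
force: [-0.5, 0.3, -7.5]
grip_width: 0.0352
finger_force: 51.3
```

Run:
```python
from est import *
f=cycle([.09,.05,.02,0],cams=("side","top","side"),nplan=10)
```

```text
t 19.275 pos [ 0.4874 -0.2681  0.1127] rpy [-3.131  0.     2.642] phi cmd/meas -0.0101 -0.0101 F [-0.5  0.3 -7.5] grip 51
side 2403 th 0.0178 innov -0.0109
top 1005 th 0.0162 innov -0.0017
side 2396 th 0.0157 innov -0.0005
EST th 0.0141 thd -0.0443 d 0.02 k 5.84 sd [0.001 0.009 0.012 0.191]
RX [-0.045, -0.027, -0.014, -0.005, -0.0, 0.003, 0.004, 0.004, 0.004, 0.003]
TY [0.073, 0.043, 0.023, 0.009, 0.0, -0.004, -0.006, -0.007, -0.006, -0.005]
th [0.007, -0.001, -0.007, -0.012, -0.014, -0.015, -0.014, -0.013, -0.011, -0.009] thd max 0.064
```

>>> {"name": "play_rows", "arguments": {
  "plan": [
    [[0, 0.073, 0], [-0.045, 0, 0], 1],
    [[0, 0.044, 0], [-0.027, 0, 0], 1],
    [[0, 0.016, 0], [-0.01, 0, 0], 1],
    [[0, 0, 0], [0, 0, 0], 1]
  ]
}}

```text
clock: 19.92
position: [0.489, -0.2652, 0.1127]
tool_rot: [3.139, 0.0, 2.642]
force: [-0.3, 0.5, -7.0]
grip_width: 0.0354
finger_force: 51.3
```

Run:
```python
from est import *
f=cycle([-.045,-.027,-.01,0],cams=("side","top","side"),nplan=10)
```

```text
t 19.925 pos [ 0.489  -0.2652  0.1127] rpy [3.139 0.    2.642] phi cmd/meas 0.0022 0.0023 F [-0.3  0.5 -7. ] grip 51
side 2382 th -0.0082 innov 0.004
top 1000 th -0.01 innov -0.0007
side 2375 th -0.0084 innov 0.0021
EST th -0.0097 thd -0.006 d 0.024 k 5.85 sd [0.001 0.009 0.012 0.19 ]
RX [0.002, 0.003, 0.003, 0.003, 0.002, 0.002, 0.001, 0.001, 0.001, 0.0]
TY [-0.004, -0.005, -0.005, -0.004, -0.004, -0.003, -0.002, -0.002, -0.001, -0.001]
th [-0.01, -0.009, -0.008, -0.007, -0.006, -0.005, -0.004, -0.003, -0.002, -0.002] thd max 0.01
```

>>> {"name": "play_rows", "arguments": {
  "plan": [
    [[0, 0, 0], [0.002, 0, 0], 1],
    [[0, 0, 0], [0.003, 0, 0], 1],
    [[0, 0, 0], [0.003, 0, 0], 1],
    [[0, 0, 0], [0.003, 0, 0], 1],
    [[0, 0, 0], [0.002, 0, 0], 1]
  ]
}}

```text
clock: 20.7
position: [0.489, -0.2652, 0.1127]
tool_rot: [3.141, 0.0, 2.642]
force: [-0.8, -1.1, -7.1]
grip_width: 0.0349
finger_force: 51.3
```

Run:
```python
from est import *
f=cycle([.002,.003,.003,.003,.002],vs=[-.324*r for r in [.002,.003,.003,.003,.002]],cams=("side","top","side"),nplan=10)
```

```text
t 20.7 pos [ 0.489  -0.2652  0.1127] rpy [3.141 0.    2.642] phi cmd/meas 0.0003 0.0003 F [-0.8 -1.1 -7.1] grip 51
side 2387 th -0.0077 innov -0.0042
top 995 th -0.0087 innov -0.0011
side 2380 th -0.0068 innov 0.0013
EST th -0.0073 thd 0.0015 d 0.023 k 5.85 sd [0.001 0.009 0.012 0.19 ]
RX [-0.002, -0.001, 0.0, 0.001, 0.001, 0.001, 0.001, 0.001, 0.001, 0.001]
TY [0.004, 0.001, -0.001, -0.002, -0.002, -0.002, -0.002, -0.001, -0.001, -0.001]
th [-0.007, -0.007, -0.006, -0.006, -0.005, -0.004, -0.004, -0.003, -0.002, -0.002] thd max 0.006
```

>>> {"name": "play_rows", "arguments": {
  "plan": [
    [[0, 0, 0], [-0.002, 0, 0], 1],
    [[0, 0, 0], [0, 0, 0], 1],
    [[0, 0, 0], [0, 0, 0], 1],
    [[0, 0, 0], [0, 0, 0], 1],
    [[0, 0, 0], [0, 0, 0], 1]
  ]
}}

```text
clock: 21.48
position: [0.489, -0.2652, 0.1127]
tool_rot: [3.141, 0.0, 2.642]
force: [0.9, -0.4, -8.2]
grip_width: 0.0353
finger_force: 51.3
```

```bash
python3 - <<'E'
s=open("est.py").read()
s=s.replace('KS=38.1','''import os
if os.path.exists("map.npz"):
    M=dict(np.load("map.npz"))
else: M={n:T[n].data.copy() for n in"st"}|{"yaw":np.zeros(0)}
T={n:cKDTree(M[n]) for n in"st"}
def grow(name,f,pos,rot,th):
    Q=boom(f,pos,rot)@Rx(th);n=name[0];d=T[n].query(Q)[0]
    M[n]=np.r_[M[n],Q[(d<.02)][::2]];np.savez("map.npz",**M)
KS=38.1''')
s=s.replace("k=(L[:,0]>.088)","k=((P[:,2]<.183)|(P[:,2]>.217))&(L[:,0]>.088)")
s=s.replace("thr=0.,after=None):","thr=0.,add=False):\n    keep={}")
s=s.replace('        x,P=prop(x,P,ph,ph,0,.05)','        keep[c]=(f,o["position"],o["tool_rot"],x[0]-1.2*ph-4.45*x[4])\n        x,P=prop(x,P,ph,ph,0,.05)')
s=s.replace('    ph=ph+.0*(pm-ph)','    if add:\n        for c in keep: grow(c,*keep[c])')
open("est.py","w").write(s)
E
python3 - <<'E'
from est import *
f=cycle([-.002,0,0,0,0],vs=[.324*.002,0,0,0,0],cams=("side","top","side"),nplan=10,add=True)
E
```

```text
t 21.475 pos [ 0.489  -0.2652  0.1127] rpy [3.141 0.    2.642] phi cmd/meas 0.0006 0.0006 F [ 0.9 -0.4 -8.2] grip 51
side 2313 th -0.0084 innov -0.0023
top 964 th -0.0072 innov 0.0013
side 2310 th -0.008 innov -0.0001
EST th -0.0079 thd 0.0008 d 0.022 k 5.85 sd [0.001 0.009 0.012 0.19 ]
RX [-0.002, -0.0, 0.001, 0.001, 0.001, 0.001, 0.001, 0.001, 0.001, 0.001]
TY [0.003, 0.0, -0.001, -0.002, -0.002, -0.002, -0.002, -0.002, -0.001, -0.001]
th [-0.008, -0.007, -0.007, -0.006, -0.005, -0.005, -0.004, -0.003, -0.002, -0.002] thd max 0.007
```

>>> {"name": "play_rows", "arguments": {
  "plan": [
    [[0, 0, 0], [-0.002, 0, 0], 1],
    [[0, 0, 0], [0, 0, 0], 1],
    [[0, 0, 0], [0, 0, 0], 1],
    [[0, 0, 0], [0, 0, 0], 1],
    [[0, 0, 0], [0, 0, 0], 1],
    [[0, 0, 0], [0, 0, 0], 1]
  ]
}}

```text
clock: 22.38
position: [0.489, -0.2652, 0.1127]
tool_rot: [3.141, 0.0, 2.642]
force: [-0.7, -1.0, -7.0]
grip_width: 0.0353
finger_force: 51.3
```

Run:
```python
from est import *
f=cycle([-.002,0,0,0,0,0],vs=[.324*.002,0,0,0,0,0],cams=("side","top","side"),nplan=10)
```

```text
t 22.375 pos [ 0.489  -0.2652  0.1127] rpy [3.141 0.    2.642] phi cmd/meas 0.0009 0.0009 F [-0.7 -1.  -7. ] grip 51
side 2310 th -0.008 innov -0.004
top 970 th -0.0083 innov -0.0005
side 2310 th -0.008 innov -0.0002
EST th -0.0078 thd 0.0035 d 0.02 k 5.85 sd [0.001 0.009 0.012 0.19 ]
RX [0.0, 0.001, 0.001, 0.001, 0.001, 0.001, 0.001, 0.001, 0.0, 0.0]
TY [-0.0, -0.002, -0.002, -0.002, -0.002, -0.002, -0.001, -0.001, -0.001, -0.001]
th [-0.007, -0.007, -0.006, -0.005, -0.004, -0.003, -0.003, -0.002, -0.002, -0.001] thd max 0.007
```

>>> {"name": "play_rows", "arguments": {
  "plan": [
    [[0, 0, 0], [0, 0, 0], 1],
    [[0, 0, 0], [0, 0, 0], 1],
    [[0, 0, 0], [0, 0, 0], 1],
    [[0, 0, 0], [0, 0, 0], 1],
    [[0, 0, 0], [0, 0, 0], 1],
    [[0, 0, 0], [0, 0, 0], 1],
    [[0, 0, 0], [0, 0, 0], 1]
  ]
}}

```text
clock: 23.4
position: [0.489, -0.2652, 0.1127]
tool_rot: [3.141, 0.0, 2.642]
force: [-0.6, 0.7, -7.1]
grip_width: 0.0349
finger_force: 51.3
```

```bash
cat > path.py <<'E'
from est import *
h0=np.radians(-28.6);RO=np.array([.5826,.2594])+.0015*np.array([-.53,.848]);hR=np.radians(32.1)
N=72
def mj(s):s=np.clip(s,0,1);return 10*s**3-15*s**4+6*s**5
def pose(i,A,B):  # (pivot x,y,yaw)
    s=mj(i/N);b=16*s*s*(1-s)**2*.03
    return np.array([A[0]+(B[0]-A[0])*s+b,A[1]+(B[1]-A[1])*s,A[2]+(B[2]-A[2])*s])
A=np.array([.489+.145*np.cos(h0),-.2652+.145*np.sin(h0),2.642-np.pi])
B=np.array([*(RO-.075*np.array([np.cos(hR),np.sin(hR)])),hR])
X=np.array([pose(i,A,B) for i in range(-1,N+2)])   # index i+1
tcp=X[:,:2]-.145*np.c_[np.cos(X[:,2]),np.sin(X[:,2])]
rows=[];veff=[];ve=0
for i in range(N):
    y0=X[i+1,2];d=tcp[i+2]-tcp[i+1];ym=X[i+1,2]
    c,s=np.cos(ym),np.sin(ym);fwd=d@[c,s];left=d@[-s,c]
    rows.append([-fwd/.025,left/.025,-(X[i+2,2]-y0)/.15])   # tx,ty,rz
    n=[-np.sin((X[i+1,2]+X[i+2,2])/2),np.cos((X[i+1,2]+X[i+2,2])/2)]
    dv=((X[i+2]-2*X[i+1]+X[i])[:2]/.125)@n
    ve-=dv;veff.append(ve)
rows=np.round(rows,3);veff=np.array(veff)
if __name__=="__main__":
    print("A",A,"B",B,"tcp end",tcp[-1]);print("min r",np.hypot(*tcp.T).min(),"max row",abs(rows).max(0),"veff",veff[::8].round(3))
E
python3 - <<'E'
from path import *
f=cycle([0]*7,cams=("side","top","side"),nplan=8,vnext=veff[:28])
print(A,B,tcp[-1],np.hypot(*tcp.T).min(),abs(rows).max(0),veff[::8].round(3),veff[-1])
u=plan(np.array(json.load(open("kf.json"))["x"]),json.load(open("kf.json"))["ph"],8)
print("static",u[0].round(3))
print("rows0-8",rows[:9].tolist())
E
```

```text
t 23.4 pos [ 0.489  -0.2652  0.1127] rpy [3.141 0.    2.642] phi cmd/meas 0.0009 0.0009 F [-0.6  0.7 -7.1] grip 51
side 2309 th -0.0083 innov -0.0103
top 962 th -0.0084 innov -0.0003
side 2315 th -0.0077 innov 0.0005
EST th -0.0078 thd 0.0033 d 0.016 k 5.85 sd [0.001 0.009 0.012 0.19 ]
RX [0.003, 0.003, 0.003, 0.003, 0.003, 0.003, 0.002, 0.002]
TY [-0.005, -0.006, -0.006, -0.005, -0.005, -0.004, -0.004, -0.003]
th [-0.007, -0.007, -0.006, -0.005, -0.005, -0.004, -0.004, -0.003] thd max 0.003
[ 0.61630753 -0.33461032 -0.49959265] [0.51827086 0.22081711 0.56025069] [0.39543818 0.14376431] 0.41431638826751543 [0.142 0.424 0.184] [-0.    -0.016 -0.05  -0.084 -0.103 -0.102 -0.08  -0.04  -0.003] 0.0122617727104523
static [-0.     0.001  0.001  0.001  0.001  0.001  0.001  0.001]
rows0-8 [[0.0, 0.0, -0.0], [0.003, 0.002, -0.001], [0.007, 0.005, -0.003], [0.013, 0.01, -0.006], [0.02, 0.017, -0.01], [0.029, 0.024, -0.015], [0.039, 0.033, -0.02], [0.049, 0.043, -0.026], [0.061, 0.054, -0.032]]
```

>>> {"name": "play_rows", "arguments": {
  "plan": [
    [[0, 0, 0], [0, 0, 0], 1],
    [[0, 0, 0], [0, 0, 0], 1],
    [[0, 0, 0], [0, 0, 0], 1],
    [[0, 0, 0], [0, 0, 0], 1],
    [[0, 0, 0], [0, 0, 0], 1],
    [[0, 0, 0], [0, 0, 0], 1],
    [[0, 0, 0], [0, 0, 0], 1],
    [[0, 0, 0], [0, 0, 0], 1],
    [[0, 0, 0], [0, 0, 0], 1],
    [[0, 0, 0], [0, 0, 0], 1],
    [[0, 0, 0], [0, 0, 0], 1]
  ]
}}

```text
clock: 24.92
position: [0.489, -0.2652, 0.1127]
tool_rot: [3.141, -0.0, 2.642]
force: [-0.5, 0.4, -7.5]
grip_width: 0.0353
finger_force: 51.3
```

```bash
cat > seg.py <<'E'
from est import *
RO=np.array([.5826,.2594])+.0015*np.array([-.53,.848]);hR=np.radians(32.1);uR=np.array([np.cos(hR),np.sin(hR)])
A=np.array([.6163,-.3346,-.4996]);B=np.array([*(RO-.075*uR),hR])
def mj(s):return 10*s**3-15*s**4+6*s**5
def target(s):
    return A+(B-A)*s+np.array([16*s*s*(1-s)**2*.03,0,0])
def diffuse(a,q):
    o=[];e=0
    for x in a:
        r=round((x+e)/q)*q;e+=x-r;o.append(round(r,4))
    return np.array(o)
def seg(tgt,N,zup=0,pitch=True):
    """tgt pivot x,y,yaw ; prints rows and stores last.json"""
    s=json.load(open("kf.json"));x=np.array(s["x"]);ph=s["ph"]
    o=bot.observe();R,t=lampRt(o["position"],o["tool_rot"])
    y0=np.arctan2(R[1,0],R[0,0]);pit=np.arcsin(R[2,0])  # nose-up +
    p0=np.array(o["position"])[:2]+.145*np.array([np.cos(y0),np.sin(y0)])+.27*ph*np.array([np.sin(y0),-np.cos(y0)])
    m=mj(np.arange(N+1)/N);X=p0+(np.array(tgt[:2])-p0)*m[:,None];Y=y0+(tgt[2]-y0)*m
    tcp=X-.145*np.c_[np.cos(Y),np.sin(Y)]
    d=np.diff(tcp,axis=0);ym=Y[:-1]
    fwd=d[:,0]*np.cos(ym)+d[:,1]*np.sin(ym);left=-d[:,0]*np.sin(ym)+d[:,1]*np.cos(ym)
    yc=(Y[:-1]+Y[1:])/2;dX=np.diff(X,axis=0);v=(dX[:,0]*np.sin(yc)-dX[:,1]*np.cos(yc))/.125
    u,th,thd=plan(x,ph,N,v)
    rx=diffuse(u,.005);ty=diffuse(left/.025-1.62*rx,.01);tx=diffuse(-fwd/.025,.01);rz=diffuse(-np.diff(Y)/.15,.01)
    tz=diffuse(-np.diff(m)*zup/.025,.01);ry=diffuse(-np.diff(m)*pit/.15*0,.01)
    print("pitch",round(pit,4),"th",th.round(3).tolist(),"thd max",abs(thd).max().round(3))
    rows=[[[float(a),float(b),float(c)],[float(e),0,float(g)],1] for a,b,c,e,g in zip(tx,ty,tz,rx,rz)]
    json.dump(dict(rx=rx.tolist(),v=v.tolist()),open("last.json","w"));print(json.dumps(rows))
E
python3 - <<'E'
from seg import *
f=cycle([0]*11,cams=("side","top","side"),nplan=0)
seg(target(.1),12)
E
```

```text
t 24.925 pos [ 0.489  -0.2652  0.1127] rpy [ 3.141 -0.     2.642] phi cmd/meas 0.0009 0.0009 F [-0.5  0.4 -7.5] grip 51
side 2318 th -0.0077 innov -0.0252
top 969 th -0.0085 innov -0.001
side 2311 th -0.008 innov -0.0
EST th -0.0079 thd 0.0012 d 0.012 k 5.85 sd [0.001 0.01  0.013 0.19 ]
pitch -0.0 th [-0.007, -0.005, -0.0, 0.006, 0.014, 0.021, 0.027, 0.03, 0.029, 0.025, 0.017, 0.008] thd max 0.053
[[[0.01, -0.05, 0.0], [0.035, 0, 0.0], 1], [[0.04, 0.0, 0.0], [0.02, 0, -0.03], 1], [[0.08, 0.07, 0.0], [0.01, 0, -0.04], 1], [[0.13, 0.14, 0.0], [-0.005, 0, -0.08], 1], [[0.17, 0.19, 0.0], [-0.01, 0, -0.1], 1], [[0.18, 0.22, 0.0], [-0.015, 0, -0.1], 1], [[0.18, 0.23, 0.0], [-0.015, 0, -0.11], 1], [[0.16, 0.2, 0.0], [-0.015, 0, -0.1], 1], [[0.12, 0.16, 0.0], [-0.01, 0, -0.07], 1], [[0.07, 0.1, 0.0], [-0.005, 0, -0.05], 1], [[0.03, 0.05, 0.0], [-0.005, 0, -0.02], 1], [[0.01, 0.01, 0.0], [0.0, 0, -0.01], 1]]
```

>>> {"name": "play_rows", "arguments": {
  "plan": [
    [[0.01, -0.05, 0.0], [0.035, 0, 0.0], 1],
    [[0.04, 0.0, 0.0], [0.02, 0, -0.03], 1],
    [[0.08, 0.07, 0.0], [0.01, 0, -0.04], 1],
    [[0.13, 0.14, 0.0], [-0.005, 0, -0.08], 1],
    [[0.17, 0.19, 0.0], [-0.01, 0, -0.1], 1],
    [[0.18, 0.22, 0.0], [-0.015, 0, -0.1], 1],
    [[0.18, 0.23, 0.0], [-0.015, 0, -0.11], 1],
    [[0.16, 0.2, 0.0], [-0.015, 0, -0.1], 1],
    [[0.12, 0.16, 0.0], [-0.01, 0, -0.07], 1],
    [[0.07, 0.1, 0.0], [-0.005, 0, -0.05], 1],
    [[0.03, 0.05, 0.0], [-0.005, 0, -0.02], 1],
    [[0.01, 0.01, 0.0], [0.0, 0, -0.01], 1]
  ]
}}

```text
clock: 26.58
position: [0.4768, -0.2226, 0.1126]
tool_rot: [3.138, -0.0, 2.748]
force: [0.9, 0.0, -8.1]
grip_width: 0.0353
finger_force: 51.3
```

```bash
cat > go.py <<'E'
from seg import *
def go(tgt,N,cams=("side","top","side"),zup=0):
    l=json.load(open("last.json"));f=cycle(l["rx"],vs=l["v"],cams=cams,nplan=0,add=True);seg(tgt,N,zup);return f
E
python3 -c "
from go import *
go(target(.25),12)"
```

```text
t 26.575 pos [ 0.4768 -0.2226  0.1126] rpy [ 3.138 -0.     2.748] phi cmd/meas 0.0031 0.0031 F [ 0.9  0.  -8.1] grip 51
side 2073 th -0.0068 innov -0.0167
top 942 th -0.0138 innov -0.0027
side 2069 th -0.0152 innov 0.0013
EST th -0.0194 thd -0.0708 d 0.01 k 5.85 sd [0.001 0.01  0.013 0.189]
pitch -0.0004 th [-0.027, -0.028, -0.023, -0.013, 0.0, 0.015, 0.027, 0.035, 0.037, 0.031, 0.02, 0.007] thd max 0.101
[[[0.01, -0.05, 0.0], [0.035, 0, -0.01], 1], [[0.04, 0.03, 0.0], [0.025, 0, -0.03], 1], [[0.09, 0.13, 0.0], [0.01, 0, -0.07], 1], [[0.13, 0.23, 0.0], [0.0, 0, -0.11], 1], [[0.17, 0.31, 0.0], [-0.01, 0, -0.15], 1], [[0.18, 0.36, 0.0], [-0.015, 0, -0.16], 1], [[0.16, 0.37, 0.0], [-0.02, 0, -0.16], 1], [[0.14, 0.35, 0.0], [-0.02, 0, -0.15], 1], [[0.1, 0.26, 0.0], [-0.015, 0, -0.11], 1], [[0.06, 0.17, 0.0], [-0.005, 0, -0.07], 1], [[0.03, 0.07, 0.0], [-0.005, 0, -0.03], 1], [[0.0, 0.01, 0.0], [0.005, 0, -0.01], 1]]
```

>>> {"name": "play_rows", "arguments": {
  "plan": [
    [[0.01, -0.05, 0.0], [0.035, 0, -0.01], 1],
    [[0.04, 0.03, 0.0], [0.025, 0, -0.03], 1],
    [[0.09, 0.13, 0.0], [0.01, 0, -0.07], 1],
    [[0.13, 0.23, 0.0], [0.0, 0, -0.11], 1],
    [[0.17, 0.31, 0.0], [-0.01, 0, -0.15], 1],
    [[0.18, 0.36, 0.0], [-0.015, 0, -0.16], 1],
    [[0.16, 0.37, 0.0], [-0.02, 0, -0.16], 1],
    [[0.14, 0.35, 0.0], [-0.02, 0, -0.15], 1],
    [[0.1, 0.26, 0.0], [-0.015, 0, -0.11], 1],
    [[0.06, 0.17, 0.0], [-0.005, 0, -0.07], 1],
    [[0.03, 0.07, 0.0], [-0.005, 0, -0.03], 1],
    [[0.0, 0.01, 0.0], [0.005, 0, -0.01], 1]
  ]
}}

```text
clock: 28.22
position: [0.468, -0.1605, 0.1125]
tool_rot: [3.136, -0.001, 2.907]
force: [0.9, -0.0, -7.6]
grip_width: 0.0351
finger_force: 51.3
```

```bash
python3 -c "
from go import *
go(target(.41),12)"
```

```text
t 28.225 pos [ 0.468  -0.1605  0.1125] rpy [ 3.136e+00 -1.000e-03  2.907e+00] phi cmd/meas 0.0054 0.0054 F [ 0.9 -0.  -7.6] grip 51
side 1806 th 0.0341 innov 0.0171
top 929 th 0.0299 innov -0.003
side 1812 th 0.0334 innov 0.0021
EST th 0.0335 thd 0.0318 d 0.013 k 5.86 sd [0.001 0.01  0.013 0.188]
pitch -0.0007 th [0.04, 0.05, 0.062, 0.074, 0.084, 0.092, 0.095, 0.093, 0.085, 0.07, 0.049, 0.029] thd max 0.129
[[[0.01, -0.21, 0.0], [0.135, 0, -0.01], 1], [[0.03, -0.04, 0.0], [0.07, 0, -0.03], 1], [[0.06, 0.13, 0.0], [0.025, 0, -0.08], 1], [[0.1, 0.28, 0.0], [-0.01, 0, -0.12], 1], [[0.12, 0.37, 0.0], [-0.025, 0, -0.15], 1], [[0.12, 0.45, 0.0], [-0.04, 0, -0.18], 1], [[0.11, 0.45, 0.0], [-0.04, 0, -0.17], 1], [[0.08, 0.41, 0.0], [-0.04, 0, -0.15], 1], [[0.06, 0.32, 0.0], [-0.03, 0, -0.12], 1], [[0.03, 0.2, 0.0], [-0.02, 0, -0.08], 1], [[0.01, 0.1, 0.0], [-0.015, 0, -0.04], 1], [[0.0, 0.02, 0.0], [-0.005, 0, 0.0], 1]]
```

>>> {"name": "play_rows", "arguments": {
  "plan": [
    [[0.01, -0.21, 0.0], [0.135, 0, -0.01], 1],
    [[0.03, -0.04, 0.0], [0.07, 0, -0.03], 1],
    [[0.06, 0.13, 0.0], [0.025, 0, -0.08], 1],
    [[0.1, 0.28, 0.0], [-0.01, 0, -0.12], 1],
    [[0.12, 0.37, 0.0], [-0.025, 0, -0.15], 1],
    [[0.12, 0.45, 0.0], [-0.04, 0, -0.18], 1],
    [[0.11, 0.45, 0.0], [-0.04, 0, -0.17], 1],
    [[0.08, 0.41, 0.0], [-0.04, 0, -0.15], 1],
    [[0.06, 0.32, 0.0], [-0.03, 0, -0.12], 1],
    [[0.03, 0.2, 0.0], [-0.02, 0, -0.08], 1],
    [[0.01, 0.1, 0.0], [-0.015, 0, -0.04], 1],
    [[0.0, 0.02, 0.0], [-0.005, 0, 0.0], 1]
  ]
}}

```text
clock: 29.88
position: [0.459, -0.0961, 0.1113]
tool_rot: [3.136, -0.003, 3.077]
force: [0.3, -0.3, -7.3]
grip_width: 0.0354
finger_force: 51.4
```

```bash
python3 -c "
from go import *
go(target(.55),12)"
```

```text
t 29.875 pos [ 0.459  -0.0961  0.1113] rpy [ 3.136e+00 -3.000e-03  3.077e+00] phi cmd/meas 0.0046 0.0052 F [ 0.3 -0.3 -7.3] grip 51
side 1589 th 0.0669 innov 0.0452
top 914 th 0.0612 innov -0.0032
side 1584 th 0.0638 innov 0.002
EST th 0.0635 thd 0.0265 d 0.019 k 5.9 sd [0.001 0.01  0.014 0.176]
pitch -0.0034 th [0.07, 0.081, 0.091, 0.1, 0.106, 0.109, 0.109, 0.103, 0.092, 0.075, 0.054, 0.033] thd max 0.132
[[[0.0, -0.23, 0.0], [0.15, 0, -0.01], 1], [[0.02, -0.06, 0.0], [0.075, 0, -0.03], 1], [[0.05, 0.11, 0.0], [0.025, 0, -0.06], 1], [[0.06, 0.25, 0.0], [-0.005, 0, -0.11], 1], [[0.08, 0.36, 0.0], [-0.035, 0, -0.13], 1], [[0.08, 0.41, 0.0], [-0.04, 0, -0.16], 1], [[0.07, 0.41, 0.0], [-0.04, 0, -0.15], 1], [[0.05, 0.38, 0.0], [-0.045, 0, -0.13], 1], [[0.03, 0.29, 0.0], [-0.03, 0, -0.11], 1], [[0.02, 0.2, 0.0], [-0.025, 0, -0.07], 1], [[0.0, 0.09, 0.0], [-0.015, 0, -0.03], 1], [[0.0, 0.02, 0.0], [-0.005, 0, 0.0], 1]]
```

```bash
python3 -c "
from seg import *
seg(target(.41),6)"
```

```text
pitch -0.0034 th [0.07, 0.077, 0.08, 0.079, 0.075, 0.067] thd max 0.066
[[[0.0, -0.15, 0.0], [0.09, 0, 0.0], 1], [[-0.01, -0.07, 0.0], [0.045, 0, 0.0], 1], [[0.0, -0.02, 0.0], [0.015, 0, 0.0], 1], [[-0.01, 0.01, 0.0], [-0.005, 0, 0.0], 1], [[0.0, 0.01, 0.0], [-0.01, 0, 0.0], 1], [[0.0, 0.04, 0.0], [-0.02, 0, 0.0], 1]]
```

>>> {"name": "play_rows", "arguments": {
  "plan": [
    [[0.0, -0.15, 0.0], [0.09, 0, 0.0], 1],
    [[-0.01, -0.07, 0.0], [0.045, 0, 0.0], 1],
    [[0.0, -0.02, 0.0], [0.015, 0, 0.0], 1],
    [[-0.01, 0.01, 0.0], [-0.005, 0, 0.0], 1],
    [[0.0, 0.01, 0.0], [-0.01, 0, 0.0], 1],
    [[0.0, 0.04, 0.0], [-0.02, 0, 0.0], 1]
  ]
}}

```text
clock: 30.78
position: [0.4592, -0.1005, 0.1113]
tool_rot: [-3.13, -0.003, 3.077]
force: [-0.8, -0.0, -7.1]
grip_width: 0.0351
finger_force: 51.3
```

```bash
python3 -c "
from go import *
f=go(target(.53),11)"
```

```text
t 30.775 pos [ 0.4592 -0.1005  0.1113] rpy [-3.130e+00 -3.000e-03  3.077e+00] phi cmd/meas -0.0126 -0.0118 F [-0.8 -0.  -7.1] grip 51
side 1600 th 0.0822 innov 0.0161
top 908 th 0.0754 innov -0.005
side 1601 th 0.081 innov 0.0048
EST th 0.0773 thd -0.0317 d 0.027 k 5.97 sd [0.001 0.009 0.014 0.165]
pitch -0.0034 th [0.074, 0.072, 0.074, 0.077, 0.082, 0.085, 0.085, 0.079, 0.066, 0.049, 0.03] thd max 0.12
[[[0.0, -0.09, 0.0], [0.065, 0, -0.01], 1], [[0.03, 0.03, 0.0], [0.025, 0, -0.03], 1], [[0.04, 0.16, 0.0], [0.0, 0, -0.07], 1], [[0.07, 0.27, 0.0], [-0.02, 0, -0.11], 1], [[0.07, 0.36, 0.0], [-0.035, 0, -0.13], 1], [[0.08, 0.38, 0.0], [-0.035, 0, -0.15], 1], [[0.05, 0.36, 0.0], [-0.035, 0, -0.13], 1], [[0.04, 0.3, 0.0], [-0.03, 0, -0.11], 1], [[0.03, 0.19, 0.0], [-0.02, 0, -0.07], 1], [[0.01, 0.1, 0.0], [-0.015, 0, -0.03], 1], [[0.0, 0.02, 0.0], [-0.005, 0, -0.01], 1]]
```

>>> {"name": "play_rows", "arguments": {
  "plan": [
    [[0.0, -0.09, 0.0], [0.065, 0, -0.01], 1],
    [[0.03, 0.03, 0.0], [0.025, 0, -0.03], 1],
    [[0.04, 0.16, 0.0], [0.0, 0, -0.07], 1],
    [[0.07, 0.27, 0.0], [-0.02, 0, -0.11], 1],
    [[0.07, 0.36, 0.0], [-0.035, 0, -0.13], 1],
    [[0.08, 0.38, 0.0], [-0.035, 0, -0.15], 1],
    [[0.05, 0.36, 0.0], [-0.035, 0, -0.13], 1],
    [[0.04, 0.3, 0.0], [-0.03, 0, -0.11], 1],
    [[0.03, 0.19, 0.0], [-0.02, 0, -0.07], 1],
    [[0.01, 0.1, 0.0], [-0.015, 0, -0.03], 1],
    [[0.0, 0.02, 0.0], [-0.005, 0, -0.01], 1]
  ]
}}

```text
clock: 32.3
position: [0.4489, -0.0484, 0.1106]
tool_rot: [3.137, -0.005, -3.079]
force: [0.3, -0.4, -7.6]
grip_width: 0.0359
finger_force: 51.4
```

```bash
python3 - <<'E'
s=open("est.py").read()
s=s.replace('''pm=phi_of(o["tool_rot"])
''','''pm=phi_of(o["tool_rot"])
    phc=ph;x[0]+=1.2*(pm-ph);ph=pm
''').replace('"phi cmd/meas",round(ph,4)','"phi cmd/meas",round(phc,4)')
s=s.replace("def cycle(","""def pca(f,pos,rot):
    Q=boom(f,pos,rot);Q=Q[(abs(Q[:,0])<.014)&(Q[:,2]>.03)&(Q[:,2]<.165)]
    if len(Q)<20:return None
    w=np.ones(len(Q))
    for _ in range(6):
        b=np.polyfit(Q[:,2],Q[:,1],1,w=w);r=abs(Q[:,1]-np.polyval(b,Q[:,2]));w=1/(1+(r/.004)**2)
    return round(float(-np.arctan(b[0])),4),round(float(b[1]),4),len(Q)
def cycle(""").replace('"innov",round(r,4))','"innov",round(r,4),"pca",pca(f,o["position"],o["tool_rot"]))')
open("est.py","w").write(s)
E
python3 -c "
from go import *
f=go(target(.63),11)
cv2.imwrite('pics/side5.png',f['pixels'][:,:,::-1])"
```

```text
t 32.3 pos [ 0.4489 -0.0484  0.1106] rpy [ 3.137 -0.005 -3.079] phi cmd/meas 0.0031 0.0043 F [ 0.3 -0.4 -7.6] grip 51
side 1449 th 0.1004 innov 0.0694 pca (0.0935, -0.0066, 193)
top 891 th 0.0988 innov -0.0033 pca (0.1092, 0.0065, 40)
side 1455 th 0.1039 innov -0.0002 pca (0.1077, -0.0055, 195)
EST th 0.1093 thd 0.1257 d 0.033 k 6.0 sd [0.001 0.01  0.015 0.162]
pitch -0.0051 th [0.129, 0.149, 0.165, 0.174, 0.175, 0.171, 0.159, 0.141, 0.118, 0.091, 0.064] thd max 0.182
[[[0.0, -0.34, 0.0], [0.215, 0, 0.0], 1], [[0.02, -0.1, 0.0], [0.105, 0, -0.03], 1], [[0.03, 0.09, 0.0], [0.03, 0, -0.06], 1], [[0.04, 0.24, 0.0], [-0.02, 0, -0.09], 1], [[0.05, 0.33, 0.0], [-0.04, 0, -0.11], 1], [[0.05, 0.37, 0.0], [-0.055, 0, -0.12], 1], [[0.04, 0.36, 0.0], [-0.055, 0, -0.11], 1], [[0.02, 0.29, 0.0], [-0.05, 0, -0.09], 1], [[0.01, 0.21, 0.0], [-0.04, 0, -0.06], 1], [[0.01, 0.11, 0.0], [-0.03, 0, -0.03], 1], [[0.0, 0.04, 0.0], [-0.015, 0, -0.01], 1]]
```

View pics/side5.png

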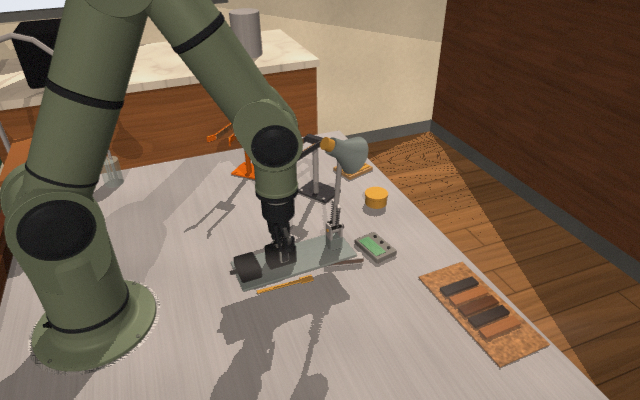

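The picture shows the lamp in the air at mid-carry, arm up, tube at about (336,200), clear of everything. I'll re-centre the arm before moving on.

```bash
python3 -c "
from seg import *
seg(target(.53),6)"
```

```text
pitch -0.0051 th [0.128, 0.145, 0.154, 0.153, 0.144, 0.129] thd max 0.157
[[[0.0, -0.27, 0.0], [0.165, 0, 0.0], 1], [[0.0, -0.11, 0.0], [0.075, 0, 0.0], 1], [[-0.01, -0.04, 0.0], [0.025, 0, 0.0], 1], [[-0.01, 0.02, 0.0], [-0.01, 0, 0.0], 1], [[0.0, 0.05, 0.0], [-0.025, 0, 0.0], 1], [[0.0, 0.05, 0.0], [-0.035, 0, 0.0], 1]]
```

>>> {"name": "play_rows", "arguments": {
  "plan": [
    [[0, -0.324, 0], [0.2, 0, 0], 1],
    [[0, -0.13, 0], [0.08, 0, 0], 1],
    [[0, -0.032, 0], [0.02, 0, 0], 1],
    [[0, 0, 0], [0, 0, 0], 1]
  ]
}}

```text
clock: 32.95
position: [0.4496, -0.0604, 0.1106]
tool_rot: [-3.101, -0.005, -3.079]
force: [0.4, 0.1, -7.3]
grip_width: 0.0355
finger_force: 51.4
```

```bash
python3 -c "
from go import *
json.dump(dict(rx=[.2,.08,.02,0],v=[0]*4),open('last.json','w'))
f=go(target(.53),6)"
```

```text
t 32.95 pos [ 0.4496 -0.0604  0.1106] rpy [-3.101 -0.005 -3.079] phi cmd/meas -0.0407 -0.0407 F [ 0.4  0.1 -7.3] grip 51
side 1474 th 0.1242 innov -0.0046 pca (0.1249, -0.0059, 201)
top 897 th 0.1118 innov -0.003 pca (0.1303, 0.0072, 39)
side 1463 th 0.1016 innov -0.0 pca (0.1047, -0.0056, 203)
EST th 0.0874 thd -0.3076 d 0.029 k 5.96 sd [0.001 0.009 0.015 0.155]
pitch -0.0051 th [0.045, 0.003, -0.03, -0.051, -0.062, -0.066] thd max 0.355
[[[0.0, 0.32, 0.0], [-0.2, 0, 0.0], 1], [[0.0, 0.19, 0.0], [-0.115, 0, 0.0], 1], [[-0.01, 0.1, 0.0], [-0.06, 0, 0.0], 1], [[-0.01, 0.04, 0.0], [-0.02, 0, 0.0], 1], [[0.0, 0.0, 0.0], [0.0, 0, 0.0], 1], [[0.0, -0.02, 0.0], [0.015, 0, 0.0], 1]]
```

>>> {"name": "play_rows", "arguments": {
  "plan": [
    [[0.0, 0.32, 0.0], [-0.2, 0, 0.0], 1],
    [[0.0, 0.19, 0.0], [-0.115, 0, 0.0], 1],
    [[-0.01, 0.1, 0.0], [-0.06, 0, 0.0], 1],
    [[-0.01, 0.04, 0.0], [-0.02, 0, 0.0], 1],
    [[0.0, 0.0, 0.0], [0.0, 0, 0.0], 1],
    [[0.0, -0.02, 0.0], [0.015, 0, 0.0], 1]
  ]
}}

```text
clock: 33.85
position: [0.4491, -0.0448, 0.1103]
tool_rot: [3.126, -0.005, -3.079]
force: [-0.0, 0.1, -7.2]
grip_width: 0.0354
finger_force: 51.5
```

```bash
python3 -c "
from go import *
f=go(target(.65),11)"
```

```text
t 33.85 pos [ 0.4491 -0.0448  0.1103] rpy [ 3.126 -0.005 -3.079] phi cmd/meas 0.0163 0.016 F [-0.   0.1 -7.2] grip 51
side 1391 th -0.101 innov -0.034 pca (-0.0978, -0.0055, 209)
top 857 th -0.1084 innov -0.0039 pca None
side 1382 th -0.1095 innov 0.0007 pca (-0.0974, -0.0044, 214)
EST th -0.1132 thd -0.066 d 0.01 k 6.01 sd [0.001 0.011 0.015 0.151]
pitch -0.0052 th [-0.119, -0.116, -0.104, -0.083, -0.058, -0.033, -0.013, 0.0, 0.004, 0.001, -0.007] thd max 0.189
[[[0.0, 0.0, 0.0], [0.01, 0, -0.01], 1], [[0.02, 0.04, 0.0], [0.02, 0, -0.03], 1], [[0.04, 0.14, 0.0], [0.015, 0, -0.07], 1], [[0.06, 0.23, 0.0], [0.015, 0, -0.11], 1], [[0.06, 0.3, 0.0], [0.005, 0, -0.13], 1], [[0.06, 0.34, 0.0], [0.0, 0, -0.14], 1], [[0.05, 0.32, 0.0], [-0.005, 0, -0.14], 1], [[0.03, 0.26, 0.0], [-0.005, 0, -0.1], 1], [[0.02, 0.17, 0.0], [0.0, 0, -0.08], 1], [[0.0, 0.08, 0.0], [0.0, 0, -0.03], 1], [[0.0, 0.0, 0.0], [0.005, 0, 0.0], 1]]
```

>>> {"name": "play_rows", "arguments": {
  "plan": [
    [[0.0, 0.0, 0.0], [0.01, 0, -0.01], 1],
    [[0.02, 0.04, 0.0], [0.02, 0, -0.03], 1],
    [[0.04, 0.14, 0.0], [0.015, 0, -0.07], 1],
    [[0.06, 0.23, 0.0], [0.015, 0, -0.11], 1],
    [[0.06, 0.3, 0.0], [0.005, 0, -0.13], 1],
    [[0.06, 0.34, 0.0], [0.0, 0, -0.14], 1],
    [[0.05, 0.32, 0.0], [-0.005, 0, -0.14], 1],
    [[0.03, 0.26, 0.0], [-0.005, 0, -0.1], 1],
    [[0.02, 0.17, 0.0], [0.0, 0, -0.08], 1],
    [[0.0, 0.08, 0.0], [0.0, 0, -0.03], 1],
    [[0.0, 0.0, 0.0], [0.005, 0, 0.0], 1]
  ]
}}

```text
clock: 35.38
position: [0.4351, 0.001, 0.1107]
tool_rot: [3.134, -0.004, -2.953]
force: [0.6, 0.7, -7.3]
grip_width: 0.0353
finger_force: 51.5
```

```bash
python3 -c "
from go import *
f=go(target(.75),11)"
```

```text
t 35.375 pos [0.4351 0.001  0.1107] rpy [ 3.134 -0.004 -2.953] phi cmd/meas 0.007 0.0078 F [ 0.6  0.7 -7.3] grip 51
side 1340 th 0.0938 innov 0.0998 pca (0.0938, -0.0057, 193)
top 893 th 0.0994 innov -0.0031 pca (0.1171, 0.0076, 39)
side 1327 th 0.1143 innov 0.0026 pca (0.1226, -0.0048, 179)
EST th 0.126 thd 0.2786 d 0.026 k 5.87 sd [0.001 0.01  0.013 0.112]
pitch -0.0041 th [0.164, 0.2, 0.224, 0.236, 0.237, 0.227, 0.209, 0.183, 0.152, 0.118, 0.085] thd max 0.288
[[[0.0, -0.46, 0.0], [0.29, 0, 0.0], 1], [[0.01, -0.17, 0.0], [0.145, 0, -0.03], 1], [[0.03, 0.08, 0.0], [0.04, 0, -0.06], 1], [[0.03, 0.26, 0.0], [-0.02, 0, -0.09], 1], [[0.04, 0.36, 0.0], [-0.055, 0, -0.12], 1], [[0.03, 0.41, 0.0], [-0.07, 0, -0.12], 1], [[0.02, 0.39, 0.0], [-0.075, 0, -0.11], 1], [[0.01, 0.32, 0.0], [-0.06, 0, -0.09], 1], [[0.01, 0.24, 0.0], [-0.055, 0, -0.06], 1], [[0.0, 0.12, 0.0], [-0.035, 0, -0.03], 1], [[0.0, 0.05, 0.0], [-0.025, 0, 0.0], 1]]
```

>>> {"name": "play_rows", "arguments": {
  "plan": [
    [[0, -0.45, 0], [0.28, 0, 0], 1],
    [[0, -0.19, 0], [0.12, 0, 0], 1],
    [[0, -0.03, 0], [0.02, 0, 0], 1],
    [[0, 0, 0], [0, 0, 0], 1]
  ]
}}

```text
clock: 36.02
position: [0.4381, -0.0153, 0.1108]
tool_rot: [-3.087, -0.004, -2.953]
force: [-0.6, -0.7, -7.3]
grip_width: 0.0356
finger_force: 51.7
```

```bash
python3 -c "
from go import *
json.dump(dict(rx=[.28,.12,.02,0],v=[0]*4),open('last.json','w'))
f=go(target(.65),5)"
```

```text
t 36.025 pos [ 0.4381 -0.0153  0.1108] rpy [-3.087 -0.004 -2.953] phi cmd/meas -0.0552 -0.0547 F [-0.6 -0.7 -7.3] grip 52
side 1367 th 0.2141 innov 0.0254 pca (0.2181, -0.0054, 187)
top 902 th 0.2029 innov -0.005 pca (0.2179, 0.0068, 55)
side 1365 th 0.1996 innov 0.0026 pca (0.2081, -0.0042, 194)
EST th 0.1876 thd -0.2414 d 0.044 k 5.98 sd [0.001 0.01  0.013 0.104]
pitch -0.004 th [0.152, 0.113, 0.077, 0.048, 0.026] thd max 0.314
[[[0.0, 0.24, 0.0], [-0.15, 0, 0.0], 1], [[0.0, 0.17, 0.0], [-0.1, 0, 0.0], 1], [[0.01, 0.11, 0.0], [-0.07, 0, 0.0], 1], [[0.0, 0.06, 0.0], [-0.035, 0, -0.01], 1], [[0.0, 0.04, 0.0], [-0.025, 0, 0.0], 1]]
```

>>> {"name": "play_rows", "arguments": {
  "plan": [
    [[0.0, 0.24, 0.0], [-0.15, 0, 0.0], 1],
    [[0.0, 0.17, 0.0], [-0.1, 0, 0.0], 1],
    [[0.01, 0.11, 0.0], [-0.07, 0, 0.0], 1],
    [[0.0, 0.06, 0.0], [-0.035, 0, -0.01], 1],
    [[0.0, 0.04, 0.0], [-0.025, 0, 0.0], 1]
  ]
}}

```text
clock: 36.8
position: [0.435, -0.0003, 0.1103]
tool_rot: [3.139, -0.004, -2.952]
force: [0.3, -0.8, -7.6]
grip_width: 0.0355
finger_force: 51.7
```

```bash
python3 -c "
from go import *
f=go(target(.65),5)"
```

```text
t 36.8 pos [ 4.350e-01 -3.000e-04  1.103e-01] rpy [ 3.139 -0.004 -2.952] phi cmd/meas 0.0023 0.0021 F [ 0.3 -0.8 -7.6] grip 52
side 1315 th -0.0142 innov -0.0403 pca (-0.0087, -0.0052, 201)
top 852 th -0.0291 innov -0.0035 pca None
side 1303 th -0.0384 innov 0.0005 pca (-0.0291, -0.0045, 204)
EST th -0.0501 thd -0.227 d 0.027 k 5.83 sd [0.001 0.009 0.013 0.097]
pitch -0.0041 th [-0.077, -0.096, -0.106, -0.107, -0.101] thd max 0.19
[[[0.0, 0.17, 0.0], [-0.105, 0, 0.0], 1], [[0.0, 0.07, 0.0], [-0.045, 0, 0.0], 1], [[0.0, 0.01, 0.0], [-0.005, 0, 0.0], 1], [[0.0, -0.01, 0.0], [0.01, 0, 0.01], 1], [[0.0, -0.04, 0.0], [0.025, 0, 0.0], 1]]
```

```bash
sed -i 's/\[1e-7,3e-4,5e-5/[1e-7,1e-3,5e-5/' est.py; sed -i 's/u,th,thd=plan(x,ph,N,v)/x[2]+=.04*(abs(v).max()>.015);u,th,thd=plan(x,ph,N,v)/' seg.py; sed -i 's/cams=("side","top","side")/cams=("side","side","side")/' go.py; python3 -c "
from seg import *
seg(target(.75),9)"
```

```text
pitch -0.0041 th [-0.075, -0.085, -0.078, -0.059, -0.036, -0.016, -0.005, -0.006, -0.014] thd max 0.192
[[[0.0, 0.07, 0.0], [-0.03, 0, -0.01], 1], [[0.02, 0.12, 0.0], [-0.01, 0, -0.04], 1], [[0.04, 0.24, 0.0], [-0.005, 0, -0.1], 1], [[0.04, 0.32, 0.0], [0.0, 0, -0.13], 1], [[0.03, 0.35, 0.0], [0.0, 0, -0.14], 1], [[0.03, 0.33, 0.0], [-0.005, 0, -0.13], 1], [[0.01, 0.23, 0.0], [0.0, 0, -0.1], 1], [[0.0, 0.11, 0.0], [0.005, 0, -0.04], 1], [[0.0, 0.01, 0.0], [0.005, 0, -0.01], 1]]
```

>>> {"name": "play_rows", "arguments": {
  "plan": [
    [[0.0, 0.07, 0.0], [-0.03, 0, -0.01], 1],
    [[0.02, 0.12, 0.0], [-0.01, 0, -0.04], 1],
    [[0.04, 0.24, 0.0], [-0.005, 0, -0.1], 1],
    [[0.04, 0.32, 0.0], [0.0, 0, -0.13], 1],
    [[0.03, 0.35, 0.0], [0.0, 0, -0.14], 1],
    [[0.03, 0.33, 0.0], [-0.005, 0, -0.13], 1],
    [[0.01, 0.23, 0.0], [0.0, 0, -0.1], 1],
    [[0.0, 0.11, 0.0], [0.005, 0, -0.04], 1],
    [[0.0, 0.01, 0.0], [0.005, 0, -0.01], 1]
  ]
}}

```text
clock: 38.08
position: [0.4206, 0.0421, 0.1107]
tool_rot: [3.133, -0.003, -2.846]
force: [-0.3, -0.2, -7.9]
grip_width: 0.0355
finger_force: 51.7
```

```bash
cp kf.json kf_bak.json; python3 -c "
from go import *
f=go(target(.84),9)
print('--stationary'); seg(target(.75),6)"; cp last.json last_stat.json
```

```text
t 38.075 pos [0.4206 0.0421 0.1107] rpy [ 3.133e+00 -3.000e-03 -2.846e+00] phi cmd/meas 0.0081 0.0081 F [-0.3 -0.2 -7.9] grip 52
side 1152 th -0.1548 innov -0.1056 pca (-0.1522, -0.0051, 189)
side 1142 th -0.1741 innov -0.0006 pca (-0.1647, -0.0046, 194)
side 1126 th -0.1943 innov -0.0009 pca (-0.1875, -0.0049, 200)
EST th -0.2148 thd -0.4278 d 0.007 k 5.92 sd [0.002 0.015 0.014 0.092]
pitch -0.0032 th [-0.266, -0.297, -0.298, -0.275, -0.237, -0.197, -0.161, -0.136, -0.118] thd max 0.391
[[[0.0, 0.38, 0.0], [-0.225, 0, -0.01], 1], [[0.01, 0.26, 0.0], [-0.095, 0, -0.04], 1], [[0.01, 0.24, 0.0], [-0.02, 0, -0.08], 1], [[0.0, 0.25, 0.0], [0.025, 0, -0.12], 1], [[0.0, 0.26, 0.0], [0.04, 0, -0.14], 1], [[-0.01, 0.21, 0.0], [0.05, 0, -0.12], 1], [[-0.01, 0.14, 0.0], [0.045, 0, -0.08], 1], [[0.0, 0.03, 0.0], [0.045, 0, -0.04], 1], [[0.0, -0.06, 0.0], [0.045, 0, -0.01], 1]]
--stationary
pitch -0.0032 th [-0.268, -0.307, -0.323, -0.318, -0.296, -0.264] thd max 0.389
[[[0.0, 0.47, 0.0], [-0.29, 0, 0.0], 1], [[0.0, 0.21, 0.0], [-0.13, 0, 0.0], 1], [[0.01, 0.04, 0.0], [-0.025, 0, 0.0], 1], [[0.0, -0.06, 0.0], [0.04, 0, 0.0], 1], [[0.0, -0.09, 0.0], [0.06, 0, 0.0], 1], [[0.0, -0.13, 0.0], [0.075, 0, 0.0], 1]]
```

>>> {"name": "play_rows", "arguments": {
  "plan": [
    [[0, 0.62, 0], [-0.2, 0, -0.05], 1],
    [[0, 0.46, 0], [-0.1, 0, -0.13], 1],
    [[0, 0.3, 0], [0, 0, -0.13], 1],
    [[0, 0.3, 0], [0, 0, -0.13], 1],
    [[0, 0.3, 0], [0, 0, -0.13], 1],
    [[0, 0.15, 0], [0, 0, -0.05], 1]
  ]
}}

```text
clock: 38.98
position: [0.4036, 0.093, 0.1127]
tool_rot: [3.088, 0.001, -2.752]
force: [-0.1, -0.9, -7.3]
grip_width: 0.0351
finger_force: 51.8
```

```bash
python3 -c "
from go import *
json.dump(dict(rx=[-.2,-.1,0,0,0,0],v=[-.069,-.083,-.083,-.083,-.083,-.039]),open('last.json','w'))
f=go(target(.85),6)
o=bot.observe();R,t=lampRt(o['position'],o['tool_rot']);pv=R@[.145,0,.065]+t;print('pivot in rest',(pv[:2]-RO)@np.c_[uR,[-uR[1],uR[0]]],'yaw err',np.arctan2(R[1,0],R[0,0])-hR)
"
```

```text
t 38.975 pos [0.4036 0.093  0.1127] rpy [ 3.088e+00  1.000e-03 -2.752e+00] phi cmd/meas 0.0531 0.0534 F [-0.1 -0.9 -7.3] grip 52
side 1081 th -0.1423 innov 0.0022 pca (-0.1312, -0.0043, 196)
side 1078 th -0.1315 innov 0.0025 pca (-0.1369, -0.0058, 187)
side 1099 th -0.1194 innov 0.0007 pca (-0.1155, -0.0048, 189)
EST th -0.1037 thd 0.3543 d 0.01 k 5.9 sd [0.002 0.015 0.014 0.084]
pitch 0.0015 th [-0.052, 0.002, 0.047, 0.077, 0.091, 0.093] thd max 0.436
[[[0.0, -0.43, 0.0], [0.27, 0, 0.0], 1], [[0.01, -0.24, 0.0], [0.155, 0, -0.02], 1], [[0.01, -0.1, 0.0], [0.08, 0, -0.02], 1], [[0.02, -0.02, 0.0], [0.025, 0, -0.03], 1], [[0.0, 0.03, 0.0], [-0.005, 0, -0.01], 1], [[0.01, 0.02, 0.0], [-0.015, 0, -0.01], 1]]
pivot in rest [-0.09759387 -0.07400068] yaw err -0.17201069079987008
```

>>> {"name": "play_rows", "arguments": {
  "plan": [
    [[0, -0.47, 0], [0.29, 0, 0], 1],
    [[0, -0.26, 0], [0.16, 0, 0], 1],
    [[0, -0.13, 0], [0.08, 0, 0], 1],
    [[0, -0.03, 0], [0.02, 0, 0], 1]
  ]
}}

```text
clock: 39.62
position: [0.4121, 0.072, 0.112]
tool_rot: [-3.112, 0.001, -2.753]
force: [0.0, 0.1, -6.6]
grip_width: 0.0351
finger_force: 51.9
```

```bash
python3 -c "
from go import *
json.dump(dict(rx=[.29,.16,.08,.02],v=[0]*4),open('last.json','w'))
f=go(target(.85),6)
"
```

```text
t 39.625 pos [0.4121 0.072  0.112 ] rpy [-3.112e+00  1.000e-03 -2.753e+00] phi cmd/meas -0.0291 -0.0291 F [ 0.   0.1 -6.6] grip 52
side 1186 th 0.0639 innov 0.0154 pca (0.0619, -0.006, 193)
side 1182 th 0.0715 innov 0.0033 pca (0.0752, -0.0045, 192)
side 1176 th 0.0738 innov 0.0008 pca (0.0722, -0.0054, 187)
EST th 0.0742 thd -0.0059 d 0.019 k 5.88 sd [0.002 0.015 0.014 0.083]
pitch 0.0014 th [0.069, 0.059, 0.049, 0.04, 0.03, 0.02] thd max 0.091
[[[0.0, 0.1, 0.0], [-0.06, 0, 0.0], 1], [[0.01, 0.09, 0.0], [-0.045, 0, -0.02], 1], [[0.01, 0.08, 0.0], [-0.035, 0, -0.02], 1], [[0.01, 0.07, 0.0], [-0.025, 0, -0.03], 1], [[0.01, 0.04, 0.0], [-0.015, 0, -0.02], 1], [[0.0, 0.02, 0.0], [-0.01, 0, 0.0], 1]]
```

>>> {"name": "play_rows", "arguments": {
  "plan": [
    [[0.0, 0.1, 0.0], [-0.06, 0, 0.0], 1],
    [[0.01, 0.09, 0.0], [-0.045, 0, -0.02], 1],
    [[0.01, 0.08, 0.0], [-0.035, 0, -0.02], 1],
    [[0.01, 0.07, 0.0], [-0.025, 0, -0.03], 1],
    [[0.01, 0.04, 0.0], [-0.015, 0, -0.02], 1],
    [[0.0, 0.02, 0.0], [-0.01, 0, 0.0], 1]
  ]
}}

```text
clock: 40.52
position: [0.4074, 0.0808, 0.1118]
tool_rot: [-3.141, 0.001, -2.74]
force: [0.0, -0.1, -7.6]
grip_width: 0.0355
finger_force: 51.9
```

```bash
python3 -c "
from go import *
f=go(B,9)
print('stat');seg(target(.85),5)
"
```

```text
t 40.525 pos [0.4074 0.0808 0.1118] rpy [-3.141e+00  1.000e-03 -2.740e+00] phi cmd/meas -0.0006 -0.0006 F [ 0.  -0.1 -7.6] grip 52
side 1158 th 0.0499 innov 0.029 pca (0.0465, -0.0057, 178)
side 1161 th 0.0495 innov -0.0005 pca (0.0563, -0.0048, 173)
side 1152 th 0.0496 innov -0.0008 pca (0.053, -0.0052, 162)
EST th 0.0513 thd 0.0329 d 0.025 k 5.89 sd [0.002 0.015 0.015 0.083]
pitch 0.0013 th [0.059, 0.077, 0.102, 0.13, 0.151, 0.158, 0.148, 0.121, 0.085] thd max 0.238
[[[-0.01, -0.23, 0.0], [0.16, 0, -0.01], 1], [[-0.03, 0.04, 0.0], [0.075, 0, -0.07], 1], [[-0.07, 0.31, 0.0], [0.015, 0, -0.14], 1], [[-0.11, 0.5, 0.0], [-0.025, 0, -0.2], 1], [[-0.14, 0.59, 0.0], [-0.05, 0, -0.22], 1], [[-0.15, 0.54, 0.0], [-0.05, 0, -0.2], 1], [[-0.12, 0.4, 0.0], [-0.05, 0, -0.14], 1], [[-0.07, 0.22, 0.0], [-0.04, 0, -0.07], 1], [[-0.01, 0.07, 0.0], [-0.025, 0, -0.01], 1]]
stat
pitch 0.0013 th [0.057, 0.061, 0.063, 0.061, 0.056] thd max 0.044
[[[0.0, -0.09, 0.0], [0.055, 0, 0.0], 1], [[0.0, -0.05, 0.0], [0.03, 0, 0.0], 1], [[0.0, -0.01, 0.0], [0.005, 0, 0.0], 1], [[0.0, 0.01, 0.0], [-0.005, 0, 0.0], 1], [[0.0, 0.02, 0.0], [-0.01, 0, 0.0], 1]]
```

>>> {"name": "play_rows", "arguments": {
  "plan": [
    [[0, -0.18, 0], [0.11, 0, 0], 1],
    [[0, -0.05, 0], [0.03, 0, 0], 1],
    [[0, 0, 0], [0, 0, 0], 1],
    [[0, 0, 0], [0, 0, 0], 1]
  ]
}}

```text
clock: 41.18
position: [0.4097, 0.0755, 0.1119]
tool_rot: [-3.12, 0.001, -2.74]
force: [0.3, 0.5, -7.5]
grip_width: 0.0354
finger_force: 51.9
```

```bash
python3 -c "
from go import *
json.dump(dict(rx=[.11,.03,0,0],v=[0]*4),open('last.json','w'))
f=go(B,9)
"
```

```text
t 41.175 pos [0.4097 0.0755 0.1119] rpy [-3.12e+00  1.00e-03 -2.74e+00] phi cmd/meas -0.0216 -0.0216 F [ 0.3  0.5 -7.5] grip 52
side 1152 th 0.0296 innov 0.0022 pca (0.0339, -0.0046, 186)
side 1155 th 0.0172 innov -0.0029 pca (0.0137, -0.006, 178)
side 1151 th 0.0037 innov -0.003 pca (0.0084, -0.0046, 182)
EST th -0.009 thd -0.2953 d 0.021 k 5.89 sd [0.002 0.015 0.015 0.083]
pitch 0.0013 th [-0.046, -0.068, -0.067, -0.049, -0.024, -0.004, 0.005, -0.001, -0.015] thd max 0.318
[[[-0.01, 0.18, 0.0], [-0.095, 0, -0.01], 1], [[-0.03, 0.25, 0.0], [-0.05, 0, -0.07], 1], [[-0.07, 0.39, 0.0], [-0.035, 0, -0.14], 1], [[-0.11, 0.5, 0.0], [-0.025, 0, -0.2], 1], [[-0.14, 0.53, 0.0], [-0.015, 0, -0.22], 1], [[-0.15, 0.48, 0.0], [-0.015, 0, -0.2], 1], [[-0.12, 0.33, 0.0], [-0.005, 0, -0.14], 1], [[-0.07, 0.15, 0.0], [0.005, 0, -0.07], 1], [[-0.01, 0.01, 0.0], [0.01, 0, -0.01], 1]]
```

>>> {"name": "play_rows", "arguments": {
  "plan": [
    [[-0.01, 0.19, 0.0], [-0.1, 0, -0.01], 1],
    [[-0.03, 0.26, 0.0], [-0.055, 0, -0.07], 1],
    [[-0.07, 0.4, 0.0], [-0.04, 0, -0.14], 1],
    [[-0.11, 0.5, 0.0], [-0.025, 0, -0.2], 1],
    [[-0.14, 0.53, 0.0], [-0.015, 0, -0.22], 1],
    [[-0.15, 0.48, 0.0], [-0.015, 0, -0.2], 1],
    [[-0.12, 0.33, 0.0], [-0.005, 0, -0.14], 1],
    [[-0.07, 0.15, 0.0], [0.005, 0, -0.07], 1],
    [[-0.01, 0.01, 0.0], [0.01, 0, -0.01], 1]
  ]
}}

```text
clock: 42.45
position: [0.3938, 0.1475, 0.1124]
tool_rot: [3.128, 0.003, -2.581]
force: [-0.3, 0.2, -7.6]
grip_width: 0.0355
finger_force: 51.9
```

```bash
cat > where.py <<'E'
from seg import *
def where():
    o=bot.observe();R,t=lampRt(o['position'],o['tool_rot']);pv=R@[.145,0,.065]+t;print('pivot in rest',((pv[:2]-RO)@np.c_[uR,[-uR[1],uR[0]]]).round(4),'yaw err',round(np.arctan2(R[1,0],R[0,0])-hR,4),'foot z',t[2].round(4))
E
python3 -c "
from go import *
from where import *
l=json.load(open('last.json'));l['rx'][:3]=[-.1,-.055,-.04];json.dump(l,open('last.json','w'))
f=go(B,5);where()
cv2.imwrite('pics/side6.png',f['pixels'][:,:,::-1])
"
```

```text
t 42.45 pos [0.3938 0.1475 0.1124] rpy [ 3.128e+00  3.000e-03 -2.581e+00] phi cmd/meas 0.0144 0.0139 F [-0.3  0.2 -7.6] grip 52
side 1036 th 0.0317 innov 0.0285 pca (0.0339, -0.0046, 172)
side 1035 th 0.0328 innov -0.0002 pca (0.0298, -0.0052, 169)
side 1033 th 0.0352 innov -0.0011 pca (0.0459, -0.0034, 165)
EST th 0.0406 thd 0.1183 d 0.023 k 5.89 sd [0.002 0.015 0.015 0.082]
pitch 0.003 th [0.059, 0.077, 0.09, 0.094, 0.092] thd max 0.159
[[[0.0, -0.23, 0.0], [0.14, 0, 0.0], 1], [[0.01, -0.12, 0.0], [0.075, 0, 0.0], 1], [[0.0, -0.04, 0.0], [0.025, 0, 0.0], 1], [[0.01, 0.0, 0.0], [0.005, 0, 0.0], 1], [[0.0, 0.02, 0.0], [-0.015, 0, 0.0], 1]]
pivot in rest [-0.0746  0.0032] yaw err -0.0004 foot z 0.0744
```

View pics/side6.png

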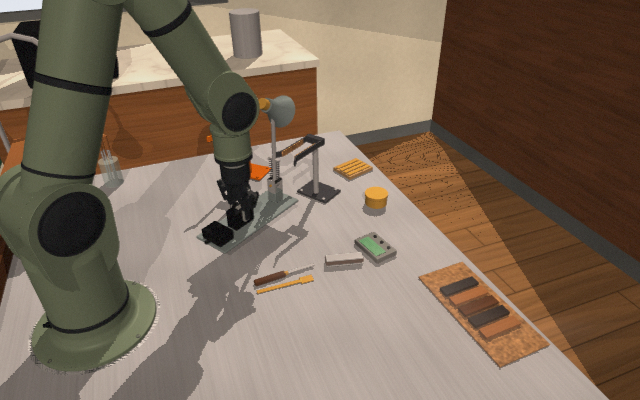

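The picture shows the lamp squared up in front of the fork, with the tube at about (275,150) and the mouth at about (278,153). I'll balance the arm and begin moving in.

>>> {"name": "play_rows", "arguments": {
  "plan": [
    [[-0.1, -0.26, 0.0], [0.16, 0, 0.0], 1],
    [[-0.25, -0.13, 0.0], [0.08, 0, 0.0], 1],
    [[-0.3, -0.03, 0.0], [0.02, 0, 0.0], 1],
    [[-0.25, 0.0, 0.0], [0, 0, 0.0], 1],
    [[-0.1, 0.02, 0.0], [-0.01, 0, 0.0], 1]
  ]
}}

```text
clock: 43.22
position: [0.4207, 0.1525, 0.1123]
tool_rot: [-3.118, 0.003, -2.581]
force: [-1.0, -0.4, -7.2]
grip_width: 0.0352
finger_force: 51.8
```

```bash
cat > go2.py <<'E'
from go import *
from where import *
def run(rx,x,n,y=0.,zup=0):
    json.dump(dict(rx=rx,v=[0]*len(rx)),open('last.json','w'))
    f=go([*(RO+x*uR+y*np.array([-uR[1],uR[0]])),hR],n,zup=zup);where();return f
E
python3 -c "
from go2 import *
run([.16,.08,.02,0,-.01],-.015,6)
"
```

```text
t 43.225 pos [0.4207 0.1525 0.1123] rpy [-3.118e+00  3.000e-03 -2.581e+00] phi cmd/meas -0.0236 -0.0233 F [-1.  -0.4 -7.2] grip 52
side 1043 th 0.0741 innov 0.0045 pca (0.0867, -0.0035, 183)
side 1021 th 0.07 innov 0.0018 pca (0.063, -0.0057, 165)
side 1024 th 0.0622 innov -0.0004 pca (0.0562, -0.006, 160)
EST th 0.0543 thd -0.1743 d 0.026 k 5.89 sd [0.002 0.015 0.015 0.082]
pitch 0.0027 th [0.03, 0.006, -0.012, -0.025, -0.032, -0.034] thd max 0.2
[[[-0.05, 0.18, 0.0], [-0.11, 0, 0.0], 1], [[-0.24, 0.1, 0.0], [-0.065, 0, 0.0], 1], [[-0.4, 0.05, 0.0], [-0.03, 0, 0.0], 1], [[-0.4, 0.02, 0.0], [-0.015, 0, 0.0], 1], [[-0.24, 0.0, 0.0], [0.0, 0, 0.0], 1], [[-0.05, -0.02, 0.0], [0.01, 0, 0.0], 1]]
pivot in rest [-0.0496 -0.0054] yaw err 0.0001 foot z 0.0743
```

>>> {"name": "play_rows", "arguments": {
  "plan": [
    [[-0.05, 0.18, 0.0], [-0.11, 0, 0.0], 1],
    [[-0.24, 0.1, 0.0], [-0.065, 0, 0.0], 1],
    [[-0.4, 0.05, 0.0], [-0.03, 0, 0.0], 1],
    [[-0.4, 0.02, 0.0], [-0.015, 0, 0.0], 1],
    [[-0.24, 0.0, 0.0], [0.0, 0, 0.0], 1],
    [[-0.05, -0.02, 0.0], [0.01, 0, 0.0], 1]
  ]
}}

```text
clock: 44.12
position: [0.4454, 0.1777, 0.1122]
tool_rot: [3.134, 0.003, -2.581]
force: [-0.4, -0.4, -8.1]
grip_width: 0.0352
finger_force: 51.8
```

```bash
python3 -c "
from go2 import *
f=run([-.11,-.065,-.03,-.015,0,.01],0.,6,y=0,zup=-.025)
"
```

```text
t 44.125 pos [0.4454 0.1777 0.1122] rpy [ 3.134e+00  3.000e-03 -2.581e+00] phi cmd/meas 0.0082 0.0079 F [-0.4 -0.4 -8.1] grip 52
side 879 th -0.0445 innov -0.0118 pca (-0.0393, -0.0045, 162)
side 882 th -0.0471 innov -0.0014 pca (-0.04, -0.0041, 167)
side 879 th -0.047 innov 0.0007 pca (-0.0402, -0.0041, 163)
EST th -0.0481 thd -0.0129 d 0.022 k 5.89 sd [0.002 0.015 0.016 0.082]
pitch 0.0027 th [-0.049, -0.048, -0.044, -0.04, -0.035, -0.029] thd max 0.044
[[[-0.02, 0.02, 0.04], [-0.01, 0, 0.0], 1], [[-0.11, 0.0, 0.17], [0.0, 0, 0.0], 1], [[-0.17, -0.02, 0.29], [0.01, 0, 0.0], 1], [[-0.18, -0.02, 0.29], [0.01, 0, 0.0], 1], [[-0.1, -0.01, 0.17], [0.005, 0, 0.0], 1], [[-0.03, -0.01, 0.04], [0.01, 0, 0.0], 1]]
pivot in rest [-0.0152  0.002 ] yaw err 0.0003 foot z 0.0743
```

>>> {"name": "play_rows", "arguments": {
  "plan": [
    [[-0.02, 0.02, 0.1], [-0.01, 0, 0.0], 1],
    [[-0.11, 0.0, 0.3], [0.0, 0, 0.0], 1],
    [[-0.17, -0.02, 0.4], [0.01, 0, 0.0], 1],
    [[-0.18, -0.02, 0.4], [0.01, 0, 0.0], 1],
    [[-0.1, -0.01, 0.3], [0.005, 0, 0.0], 1],
    [[-0.03, -0.01, 0.1], [0.01, 0, 0.0], 1]
  ]
}}

```text
clock: 45.02
position: [0.4585, 0.1851, 0.0717]
tool_rot: [3.137, 0.002, -2.581]
force: [-0.4, -0.5, -6.6]
grip_width: 0.0352
finger_force: 51.8
```

```bash
python3 -c "
from go2 import *
f=run([-.01,0,.01,.01,.005,.01],0.,6,y=0,zup=-.03)
P,C=cloud(f);o=bot.observe();R,t=lampRt(o['position'],o['tool_rot']);L=(P-t)@R
k=(L[:,0]>-.12)&(L[:,0]<.19)&(abs(L[:,1])<.06)&(L[:,2]<.02)&(L[:,2]>-.01)
print('slab plane',np.linalg.lstsq(np.c_[np.ones(k.sum()),L[k][:,:2]],L[k][:,2],rcond=None)[0].round(4),k.sum())
cv2.imwrite('pics/side7.png',cv2.resize(f['pixels'][60:280,160:400,::-1],None,fx=2.5,fy=2.5))
"
```

```text
t 45.025 pos [0.4585 0.1851 0.0717] rpy [ 3.137e+00  2.000e-03 -2.581e+00] phi cmd/meas 0.0041 0.0042 F [-0.4 -0.5 -6.6] grip 52
side 874 th -0.0122 innov 0.0163 pca (0.008, -0.0024, 168)
side 882 th -0.0092 innov -0.0012 pca (0.0029, -0.0033, 167)
side 886 th -0.0024 innov 0.0022 pca (0.0106, -0.0031, 165)
EST th 0.0016 thd 0.1021 d 0.029 k 5.88 sd [0.002 0.015 0.016 0.082]
pitch 0.0029 th [0.015, 0.025, 0.032, 0.035, 0.035, 0.033] thd max 0.099
[[[0.0, -0.09, 0.04], [0.055, 0, 0.0], 1], [[0.0, -0.05, 0.21], [0.03, 0, 0.0], 1], [[0.01, -0.02, 0.35], [0.01, 0, 0.0], 1], [[0.0, -0.01, 0.35], [0.0, 0, 0.0], 1], [[0.01, 0.02, 0.21], [-0.01, 0, 0.0], 1], [[0.0, 0.01, 0.04], [-0.005, 0, 0.0], 1]]
pivot in rest [0.0003 0.0014] yaw err 0.0002 foot z 0.0344
slab plane [ 0.0079 -0.0087  0.0191] 1436
```

View pics/side7.png

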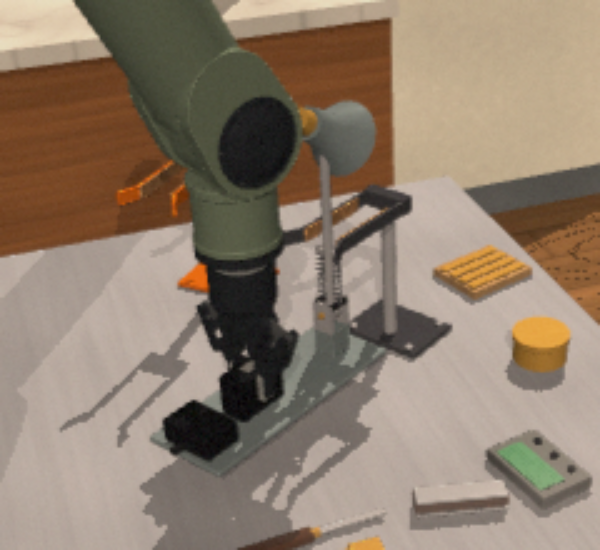

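The picture shows the arm standing between the prongs, with the tube at about (325,215) in the crop, and the foot just above the desk. I'll lower most of the rest of the way.

>>> {"name": "play_rows", "arguments": {
  "plan": [
    [[0.0, -0.09, 0.04], [0.055, 0, 0.0], 1],
    [[0.0, -0.05, 0.21], [0.03, 0, 0.0], 1],
    [[0.01, -0.02, 0.35], [0.01, 0, 0.0], 1],
    [[0.0, -0.01, 0.35], [0.0, 0, 0.0], 1],
    [[0.01, 0.02, 0.21], [-0.01, 0, 0.0], 1],
    [[0.0, 0.01, 0.04], [-0.005, 0, 0.0], 1]
  ]
}}

```text
clock: 45.92
position: [0.46, 0.1816, 0.0419]
tool_rot: [-3.134, 0.002, -2.581]
force: [-0.3, -0.7, -7.7]
grip_width: 0.0353
finger_force: 51.9
```

```bash
python3 -c "
from go2 import *
f=run([.055,.03,.01,0,-.01,-.005],0.,6,y=0)
"
```

```text
t 45.925 pos [0.46   0.1816 0.0419] rpy [-3.134e+00  2.000e-03 -2.581e+00] phi cmd/meas -0.0078 -0.0076 F [-0.3 -0.7 -7.7] grip 52
side 889 th 0.0156 innov -0.0176 pca (0.0342, -0.003, 170)
side 894 th 0.0143 innov 0.002 pca (0.0163, -0.004, 179)
side 895 th 0.0059 innov -0.0041 pca (0.0139, -0.004, 181)
EST th 0.0028 thd -0.1026 d 0.021 k 5.88 sd [0.002 0.015 0.016 0.082]
pitch 0.0032 th [-0.011, -0.022, -0.03, -0.034, -0.035, -0.033] thd max 0.106
[[[0.0, 0.1, 0.0], [-0.06, 0, 0.0], 1], [[0.0, 0.06, 0.0], [-0.035, 0, 0.0], 1], [[0.0, 0.02, 0.0], [-0.015, 0, 0.0], 1], [[0.0, 0.01, 0.0], [0.0, 0, 0.0], 1], [[0.01, -0.01, 0.0], [0.005, 0, 0.0], 1], [[0.0, -0.02, 0.0], [0.01, 0, 0.0], 1]]
pivot in rest [ 0.    -0.002] yaw err 0.0001 foot z 0.0045
```

>>> {"name": "play_rows", "arguments": {
  "plan": [
    [[0, 0.06, 0.04], [-0.04, 0.02, 0], 1],
    [[0, 0.02, 0.04], [-0.01, 0, 0], 1],
    [[0, 0, 0.04], [0, 0, 0], 1],
    [[0, 0, 0.03], [0, 0, 0], 1]
  ]
}}

```text
clock: 46.58
position: [0.4592, 0.1834, 0.0388]
tool_rot: [-3.141, 0.0, -2.581]
force: [-6.9, -2.4, 19.6]
grip_width: 0.0354
finger_force: 55.1
```

```bash
python3 -c "
from go2 import *
f=run([-.04,-.01,0,0],0.,4,y=0)
"
```

```text
t 46.575 pos [0.4592 0.1834 0.0388] rpy [-3.141  0.    -2.581] phi cmd/meas -0.0001 -0.0003 F [-6.9 -2.4 19.6] grip 55
side 839 th -0.0342 innov 0.0229 pca (-0.0148, -0.0024, 172)
side 833 th -0.0422 innov -0.0036 pca (-0.0243, -0.0029, 176)
side 829 th -0.0474 innov -0.0013 pca (-0.0406, -0.0034, 176)
EST th -0.0527 thd -0.1222 d 0.028 k 5.88 sd [0.002 0.015 0.015 0.082]
pitch 0.0001 th [-0.068, -0.08, -0.085, -0.085] thd max 0.115
[[[0.0, 0.14, 0.0], [-0.085, 0, 0.0], 1], [[0.0, 0.06, 0.0], [-0.035, 0, 0.0], 1], [[0.0, 0.02, 0.0], [-0.01, 0, 0.0], 1], [[0.0, -0.01, 0.0], [0.005, 0, 0.0], 1]]
pivot in rest [ 0.     -0.0003] yaw err 0.0001 foot z 0.0008
```

>>> {"name": "play_rows", "arguments": {
  "plan": [
    [[0, 0, -0.04], [0, 0, 0], 1],
    [[0, 0, 0], [0, 0, 0], 0.1],
    [[0, 0, 0], [0, 0, 0], -0.3],
    [[0, 0, 0], [0, 0, 0], -1],
    [[0, 0, 0], [0, 0, 0], -1],
    [[0, 0, 0], [0, 0, 0], -1],
    [[0, 0, 0], [0, 0, 0], -1],
    [[0, 0, -0.4], [0, 0, 0], -1],
    [[0, 0, -0.8], [0, 0, 0], -1],
    [[0.2, 0, -1], [0, 0, 0], -1],
    [[0.4, 0, -1], [0, 0, 0], -1],
    [[0.4, 0, -1], [0, 0, 0], -1],
    [[0.4, 0, -1], [0, 0, 0], -1],
    [[0.2, 0, -0.6], [0, 0, 0], -1],
    [[0, 0, 0], [0, 0, 0], -1]
  ]
}}

```text
clock: 48.6
position: [0.4256, 0.1624, 0.1856]
tool_rot: [-3.141, 0.002, -2.581]
force: [0.6, -0.1, -1.4]
grip_width: 0.0852
finger_force: 0.0
```

Run:
```python
from seg import *
o=bot.observe();print(o["clock"],o["position"],o["force"],o["grip_width"])
pos=np.array([.4592,.1834,.038]);rot=[np.pi,0,hR-np.pi]
f=grab_frame("side");print("th",theta("side",f,pos,rot),pca(f,pos,rot))
R,t=lampRt(pos,rot);P,_=cloud(f);L=(P-t)@R
k=(L[:,0]>-.14)&(L[:,0]<.21)&(abs(L[:,1])<.075)&(L[:,2]>.0055)&(L[:,2]<.0105)
print("slab",k.sum(),cv2.minAreaRect((L[k][:,:2]*1000).astype(np.float32)))
cv2.imwrite('pics/side8.png',cv2.resize(f['pixels'][60:280,160:400,::-1],None,fx=2.5,fy=2.5))
```

```text
48.6 [0.42555402 0.16241439 0.18559493] [ 0.62695596 -0.12248198 -1.37068672] 0.08521259762127155
th (np.float64(-0.10726415645516037), 920) (-0.0905, -0.0028, 173)
slab 1025 ((30.795272827148438, -2.2946205139160156), (111.33241271972656, 301.6819763183594), 89.8836441040039)
```

View pics/side8.png

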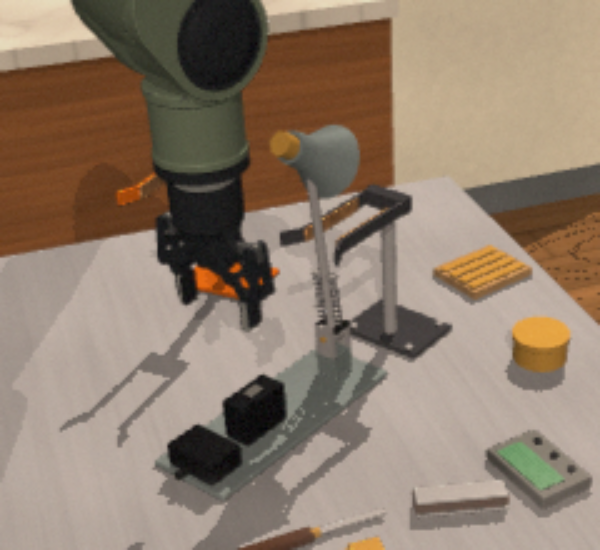

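The picture shows the foot flat on the desk, the arm leaning lightly in the fork with the tube at about (322,225) in the crop, and the gripper clear. I'm handing the job in.

```bash
python3 -c "
from workcell import bot
print(bot.job_done())"
```

```text
the job is handed in; nothing more can be done
None
```

The lamp is parked in the dark steel rest: foot flat and facing straight in, arm leaning about 0.1 rad on the left prong, gripper clear. I handed it in at about 49 s; no verdict came back. The arm was held upright in the air for over five seconds first. During the carry it swung to about 0.2 rad either way, falling left at about 0.4 rad/s once before I caught it, and it never reached a measured 0.30 rad stop.

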